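# Set tile fragments on the recording rack and bring up the lamp

### The job

Get the tile fragments ready for their photograph: lay every one of them flat on the sloping face of the rack, side by side without overlapping, each with its straight glazed edge down squarely against the black ledge and its broken end pointing up the slope. For the light, flip the clear guard of the lamp dimmer open so that it stays open by itself, turn the dial clockwise until its white pointer meets the black mark on the box, and afterwards shut the guard again. Leave the bowl, the brush and the jar where they are.

Things in the scene. Friction and masses are not known exactly. Their poses are not given: they have to be found in the camera images.
- frag_a_mid (a point): Centre of fragment a, a loose flat stoneware tile fragment 40 mm wide, about 62 long, 14 thick, 70 g, lying flat on the table (or absent). x runs from the straight edge (31 mm away at -x, with a dark glazed band) to the broken pointed end, y across the width, z through the thickness (either face may be up). Long sides are parallel until 13 mm past the centre.
- frag_a_edge (a point): Middle of fragment a's straight glazed edge, half-way through the thickness; same axes as its centre. Rigidly part of the fragment.
- frag_a: Fragment a itself, same axes; origin in the middle of its underside (7 mm below its centre point along its own z).
- frag_b_mid (a point): Centre of fragment b, a loose flat stoneware tile fragment 36 mm wide, about 62 long, 13 thick, 70 g, lying flat on the table (or absent). x runs from the straight edge (31 mm away at -x, with a dark glazed band) to the broken pointed end, y across the width, z through the thickness (either face may be up). Long sides are parallel until 13 mm past the centre.
- frag_b_edge (a point): Middle of fragment b's straight glazed edge, half-way through the thickness; same axes as its centre. Rigidly part of the fragment.
- frag_b: Fragment b itself, same axes; origin in the middle of its underside (6.5 mm below its centre point along its own z).
- frag_c_mid (a point): Centre of fragment c, a loose flat stoneware tile fragment 44 mm wide, about 62 long, 14 thick, 70 g, lying flat on the table (or absent). x runs from the straight edge (31 mm away at -x, with a dark glazed band) to the broken pointed end, y across the width, z through the thickness (either face may be up). Long sides are parallel until 13 mm past the centre.
- frag_c_edge (a point): Middle of fragment c's straight glazed edge, half-way through the thickness; same axes as its centre. Rigidly part of the fragment.
- frag_c: Fragment c itself, same axes; origin in the middle of its underside (7 mm below its centre point along its own z).
- frag_d_mid (a point): Centre of fragment d, a loose flat stoneware tile fragment 38 mm wide, about 62 long, 15 thick, 70 g, lying flat on the table (or absent). x runs from the straight edge (31 mm away at -x, with a dark glazed band) to the broken pointed end, y across the width, z through the thickness (either face may be up). Long sides are parallel until 13 mm past the centre.
- frag_d_edge (a point): Middle of fragment d's straight glazed edge, half-way through the thickness; same axes as its centre. Rigidly part of the fragment.
- frag_d: Fragment d itself, same axes; origin in the middle of its underside (7.5 mm below its centre point along its own z).
- rack_face: Sloped grey face of the fixed rack, 310 mm wide, 105 mm up the slope, leaning 0.40 rad from level, low side nearest the robot, with a black ledge 10 mm wide and 8 mm proud along the low side. Origin: middle of the line where face and ledge meet, 36 mm above the table; x up the slope, y along the ledge, z out of the face. Room for four fragments 72 mm apart; they do not slide on it.
- cover (a joint): Hinge angle (rad) of the clear guard on the lamp dimmer (white box 130 x 125 x 40 mm high): 0 shut, 1.75 open at its stop. The guard is a softly damped hood 104 mm square, 54 mm high, over the dial, 150 g. It falls shut when let go below about 0.9 rad, and falls open to the stop beyond that.
- cover_bar (a point): Middle of the guard's round steel pull bar: 10 mm thick, 68 mm free length along this point's x, parallel to the hinge, 91 mm above the table when shut. Free gap to the hood wall 27 mm: fingers fit on either side of the bar from above, and the bar can turn between them as the guard swings. Axes turn with the guard.
- cover_hinge (a point): Middle of the guard's hinge line (along x), 41 mm above the table, across the dimmer box from the bar: shut, the bar is 135 mm away along this point's -y and 50 mm above it. The guard opens by rising over the hinge towards the shut guard's +y. Axes turn with the guard.
- dial (a joint): Angle (rad) of the dimmer dial under the guard, growing clockwise seen from above, 0 to 2.6, starting at 0 to 0.5. The white pointer line on the dial meets the black mark on the white box at 1.4. Light friction; it stays where it is left.
- dial_grip (a point): On the dial's axis, 77 mm above the table, 7 mm below the top of its upright bar grip: 42 mm long along this point's x, 14 mm thick along y, 32 mm tall, on a round plate whose top is 54 mm above the table. Axes turn with the dial; the white pointer lies towards -x.
- bowl: Stoneware bowl, 110 mm wide and 50 mm high, standing on the table; bystander. Origin: middle of its underside.
- brush: Cleaning brush lying on the table; bystander.
- jar: Lidded jar, 56 mm wide and 80 mm high, standing on the table; bystander. Origin: middle of its underside.
Mind the look-alikes: they are no part of the job. What is shaped like the frag_d but blue or purple is not meant.

How it is judged:
On the way, in this order (a step that is already met when the one before it is completed fails the run):
1. the guard is fully open (value of joint cover above 1.6 rad), for 0.3 s.
2. the dial is at the mark while the guard stands open by itself, released (value of joint cover above 1.5 rad and contact force between cover and the fingers below 0.2 N and value of joint dial between 1.23 and 1.57 rad), for 0.3 s.
At the end, for the whole second after the job is handed in: Each fragment rests flat on the rack face (within 0.12 rad), straight edge within 10 mm of the ledge, long axis within 0.25 rad of up the slope; dial within 0.17 rad of the mark; guard shut (under 0.08 rad); bowl, brush and jar within 30 mm of their starts (x of frag_a_edge in the frame of rack_face between -0.004 and 0.01 m and y of frag_a_edge in the frame of rack_face between -0.15 and 0.15 m and z of frag_a_mid in the frame of rack_face between 0.004 and 0.0105 m and angle between the z axis of each of frag_a_mid, frag_b_mid, frag_c_mid, frag_d_mid and the z axis of rack_face, either way round below 0.12 rad and angle between the x axis of each of frag_a_mid, frag_b_mid, frag_c_mid, frag_d_mid and the x axis of rack_face, either way round below 0.25 rad and linear speed of each of frag_a, frag_b, frag_c, frag_d below 0.02 m/s and x of frag_b_edge in the frame of rack_face between -0.004 and 0.01 m and y of frag_b_edge in the frame of rack_face between -0.15 and 0.15 m and z of frag_b_mid in the frame of rack_face between 0.0035 and 0.01 m and x of frag_c_edge in the frame of rack_face between -0.004 and 0.01 m and y of frag_c_edge in the frame of rack_face between -0.15 and 0.15 m and z of frag_c_mid in the frame of rack_face between 0.004 and 0.0105 m and x of frag_d_edge in the frame of rack_face between -0.004 and 0.01 m and y of frag_d_edge in the frame of rack_face between -0.15 and 0.15 m and z of frag_d_mid in the frame of rack_face between 0.0045 and 0.011 m and value of joint dial between 1.23 and 1.57 rad and value of joint cover below 0.08 rad and distance of each of bowl, brush, jar from where it was at the start of the episode below 0.03 m); the robot touches nothing.
It fails at once if a bystander is disturbed (distance of any of bowl, brush, jar from where it was at the start of the episode above 0.04 m).
Of frag_a, frag_b, frag_c, frag_d only 3 to 4 are there at a start; the rules pass over those that are not, and their reading is None.
At some moment in a run one of frag_a, frag_b, frag_c, frag_d may be knocked a few centimetres aside while the robot is not near it.
Once in a run the grip may slacken for a moment while it holds something.
It also fails if it takes over 200 s, if anything falls off the work surface, if the arm or the gripper's body presses on something with over 40 N, if the wrist force passes 120 N, or if a joint passes its speed limit or range.

### The arm

A 7-joint arm with a two-finger parallel gripper is mounted at the origin on the work surface. World frame = base frame: x ahead of the robot, y to its left, z up, the work surface at z = 0. Lengths are in m, angles in rad, forces in N, time in s.
With the tool pointing down it reaches from about 0.425 to 0.875 m from the base axis. Payload 4.7 kg.
Tool frame: the origin (TCP) lies between the finger pads; the fingertips stand 11 mm ahead of it and the grasp point (between the pads) lies 8 mm behind it; z points along the fingers, y is the direction in which the jaws open and shut (so a half turn about z gives the same grasp; the last joint's range is limited). The gripper opens to 87 mm and grips with 3 to 60 N. Pads are 19 mm wide; open, the fingers measure 117 mm over their backs; the gripper's body (75 mm by 190 mm) begins 51 mm behind the grasp point.
Start: joints at [1.187, 0.321, -0.07, 1.45, 0.023, 1.371, -0.057], TCP at [0.252, -0.599, 0.234] pointing down, gripper open.
Joint ranges: [-2.86, 2.86], [-0.3, 2.09], [-1.38, 1.24], [0.06, 2.45], [-1.56, 4.7], [0.09, 2.05], [-2.69, 2.69]. Speed limits (rad/s): [2.57, 2.57, 3.14, 3.14, 3.14, 3.14, 3.14].

### API

Orientations are given as a rotation vector (axis times angle).
In Python, from bench import ctrl gives the robot as it stands.
- The arm moves only by the tool servo_tool, never from a script. Its argument "series" is a list of rows, each an object with "travel": the shift along the tool's x, y, z in m, a list of three; "angular": the turn, a rotation vector about the tool's x, y, z in rad, a list of three. A call has 1 to 5 rows; each row shifts and turns the commanded pose from where the row before left it, along the tool's axes as they then stand; what a row does not reach is not made up. A row lasts 1/10 s, in which the tool goes at most 50 mm and 8.59 degrees, less where a joint would pass 70% of its speed; a pose out of reach is approached as far as the arm can. A call with a gripper value outside its range is refused whole. "claw" is the finger opening in m, from 0 to 0.087, set as the call begins (left out, the last holds). The fingers move at their own pace and stop on an object; "squeeze" is the grip in N (left out, the last holds). Time passes only in rows, so rows that do not move let the fingers close. It gives the time, the measured TCP pose, the force and the opening at its end, in the units of the state.
- ctrl.get_state(): the state, without advancing time (a new reading comes with each control period).
- ctrl.get_image(name): name is "side" or "top" or "wrist"; returns the picture (400x640x3 uint8, red, green, blue); there is no depth.
- ctrl.calibration(name): a dict with "fx", "fy", "cx", "cy" (pixels), "rvec" (rotation vector, rad) and "tvec" (3), from world to camera coordinates, as OpenCV has them. Camera axes: x right, y down, z forward; pixel columns grow to the right and rows downward; lengths in m; the calibration is good to about 2 mm. A picture is of the moment at which its call begins: read the wrist's pose just before it. calibration takes no time and is no camera call; for the wrist camera it gives the pose at the moment of the call.
- ctrl.close_job(): hands the job in, once; it reports no verdict.
The state is a dict: "time": time; "joint_positions": joint angles; "qd": joint speeds; "joint_torque": joint torques, N m; "position": TCP position; "tool_rot": TCP orientation; "ft_force": force on the tool from outside, world axes, zero at the start; "torque": the same for the moment, N m; "grip_width": opening from 0.0 (shut) to 1.0 (fully open).
Only numpy, scipy, OpenCV 4.12 (cv2) and the standard library are available. Lean on these libraries where they do the work, as an engineer would, in place of code of your own. Each camera call takes 0.05 s, during which the arm holds its last target.

## Working session

There is one attempt and no reset: what is moved stays moved. The work goes in short steps, Python scripts to look and compute and a tool call to move; the robot and the scene stay as the last step left them, time stands still between calls to the robot, and variables do not carry over. Pictures are saved under pics/ and viewed, and the job is handed in when it is done.

Besides the shell and the picture viewer there is one more tool, called after ">>>" as name(argument=value, ...) on one line, values as JSON. servo_tool: Moves the arm, as the interface text tells. Its arguments: {"type":"object","properties":{"series":{"type":"array","items":{"type":"object","properties":{"travel":{"type":"array","items":{"type":"number"}},"angular":{"type":"array","items":{"type":"number"}}}}},"claw":{"type":"number"},"squeeze":{"type":"number"}},"required":["series"]}

```bash
ls; mkdir -p pics
python3 - <<'E'
from bench import ctrl
import cv2
s=ctrl.get_state();print({k:s[k] for k in('time','position','tool_rot','grip_width')})
for n in('side','top','wrist'):
    cv2.imwrite(f'pics/{n}0.png',ctrl.get_image(n)[:,:,::-1]);print(n,ctrl.calibration(n))
E
```

```text
pics
{'time': 0.0, 'position': array([ 0.25155557, -0.59878618,  0.23246611]), 'tool_rot': array([-3.07785558e+00, -6.20401010e-01,  7.30788809e-04]), 'grip_width': 1.0032524744636482}
side {'fx': 513.57257255424, 'fy': 513.57257255424, 'cx': 324.30168150123274, 'cy': 210.32908474528077, 'rvec': array([ 0.83748786, -2.25418724,  1.35150718]), 'tvec': array([0.44936989, 0.2530251 , 1.1710762 ])}
top {'fx': 435.5637817284266, 'fy': 435.5637817284266, 'cx': 324.05760361249264, 'cy': 202.9472547050489, 'rvec': array([ 2.06924163, -2.16817741,  0.22077238]), 'tvec': array([0.02024341, 0.59283616, 1.10618696])}
wrist {'fx': 334.47684309596804, 'fy': 334.47684309596804, 'cx': 317.66874419133666, 'cy': 196.6079781180447, 'rvec': array([-2.42403857,  1.61001489,  0.21830905]), 'tvec': array([-0.64877956, -0.03191576,  0.38936321])}
```

View pics/top0.png

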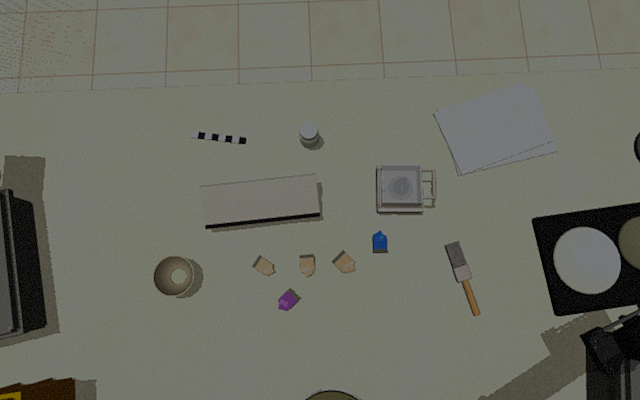

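View pics/side0.png

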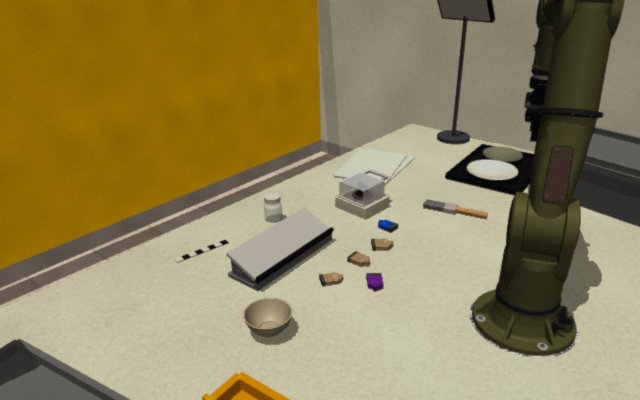

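View pics/wrist0.png

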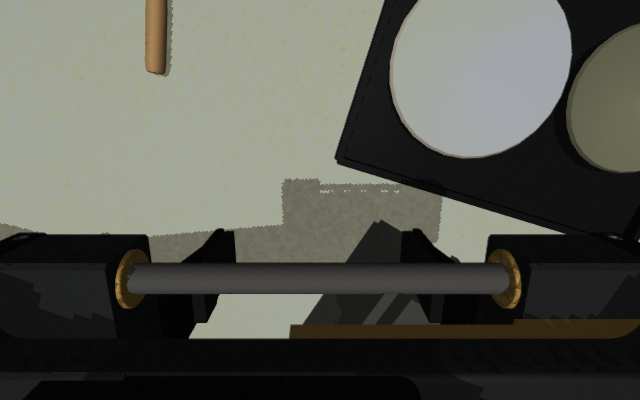

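The top view shows three tan fragments at (264,266), (307,265) and (344,262). The look-alikes are the blue piece at (380,242) and the purple one at (288,300). The rack is at about (262,202), the dimmer at (402,189) with its bar on the right at (430,188), the bowl at (175,277), the jar at (309,136) and the brush at (462,278). I'll enlarge these to confirm.

```bash
cat > h.py <<'E'
import numpy as np, cv2
from scipy.spatial.transform import Rotation as R
def ray(cal,px):
    K=np.array([[cal['fx'],0,cal['cx']],[0,cal['fy'],cal['cy']],[0,0,1]])
    Rm=R.from_rotvec(cal['rvec']).as_matrix()
    px=np.atleast_2d(np.asarray(px,float))
    d=np.c_[(px[:,0]-cal['cx'])/cal['fx'],(px[:,1]-cal['cy'])/cal['fy'],np.ones(len(px))]
    return -Rm.T@cal['tvec'], d@Rm
def onz(cal,px,z):
    o,d=ray(cal,px); t=(z-o[2])/d[:,2]; return o+d*t[:,None]
def proj(cal,P):
    K=np.array([[cal['fx'],0,cal['cx']],[0,cal['fy'],cal['cy']],[0,0,1]])
    return cv2.projectPoints(np.atleast_2d(np.asarray(P,float)),cal['rvec'],cal['tvec'],K,None)[0][:,0]
def tri(c1,p1,c2,p2):
    o1,d1=ray(c1,p1);o2,d2=ray(c2,p2);d1=d1[0];d2=d2[0]
    A=np.c_[d1,-d2];s=np.linalg.lstsq(A,o2-o1,rcond=None)[0]
    a=o1+d1*s[0];b=o2+d2*s[1];return (a+b)/2,np.linalg.norm(a-b)
E
python3 - <<'E'
import cv2,numpy as np
from bench import ctrl
from h import *
im=cv2.imread('pics/top0.png')
a=cv2.resize(im[220:320,240:400],None,fx=5,fy=5,interpolation=cv2.INTER_CUBIC);cv2.imwrite('pics/c1.png',a)
a=cv2.resize(im[150:230,360:450],None,fx=7,fy=7,interpolation=cv2.INTER_CUBIC);cv2.imwrite('pics/c2.png',a)
c=ctrl.calibration('top')
for p,z in [((264,266),.014),((307,265),.014),((344,262),.014),((380,242),.015),((288,300),.015),((210,227),.036),((319,215),.036),((309,136),.08),((175,277),.05),((402,189),.09),((430,188),.091)]:
    print(p,onz(c,p,z)[0].round(3))
E
```

```text
(264, 266) [0.436 0.162 0.014]
(307, 265) [0.433 0.046 0.014]
(344, 262) [ 0.437 -0.054  0.014]
(380, 242) [ 0.486 -0.156  0.015]
(288, 300) [0.343 0.1   0.015]
(210, 227) [0.546 0.303 0.036]
(319, 215) [0.565 0.008 0.036]
(309, 136) [0.776 0.025 0.08 ]
(175, 277) [0.416 0.39  0.05 ]
(402, 189) [ 0.615 -0.213  0.09 ]
(430, 188) [ 0.614 -0.287  0.091]
```

View pics/c1.png

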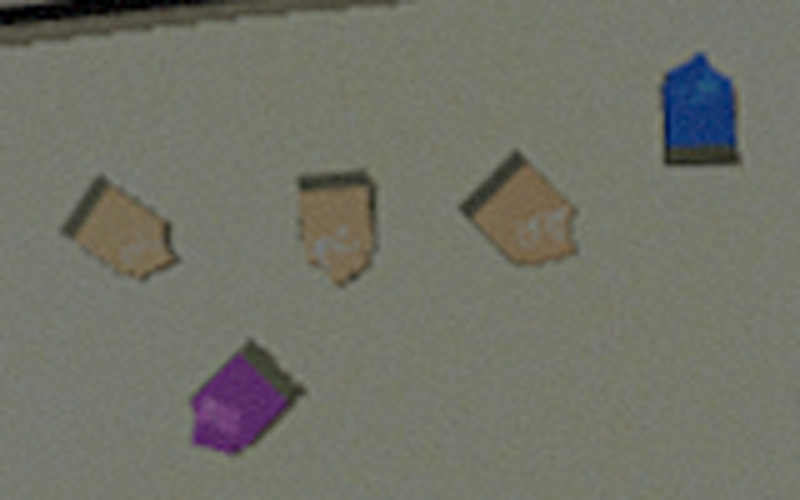

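View pics/c2.png

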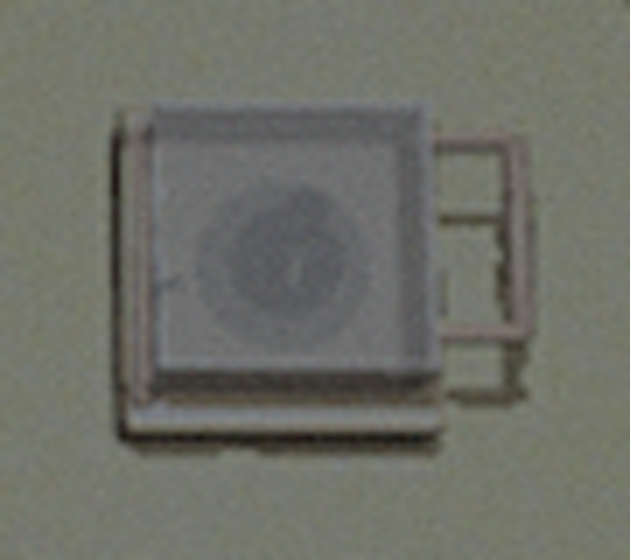

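Three tan fragments are present: pixels (264,266), (307,265) and (344,262). They match the stoneware description and one is absent. The blue piece at (380,242) and the purple one at (288,300) are the excluded look-alikes. The guard's bar faces −y and its hinge is on the +y side.

Next I'll work out the camera-to-tool offset and write a planner helper.

```bash
cat >> h.py <<'E'
def plan(p0,rv0,p1,R1,n=None,dp=2.5,maxv=.045,maxw=.14,dr=.005):
    """rows (rounded) going straight from pose0 to pose1; prints rows + end error"""
    R0=R.from_rotvec(rv0); p0=np.array(p0,float);p1=np.array(p1,float)
    w=(R0.inv()*R1).as_rotvec(); L=np.linalg.norm(p1-p0)
    if n is None: n=max(1,int(np.ceil(max(L/maxv,np.linalg.norm(w)/maxw))))
    p=p0.copy();Rc=R0;rows=[]
    for i in range(1,n+1):
        pt=p0+(p1-p0)*i/n; Rt=R0*R.from_rotvec(w*i/n)
        t=np.round(Rc.inv().apply(pt-p)/.0005)*.0005; a=np.round((Rc.inv()*Rt).as_rotvec()/dr)*dr
        p=p+Rc.apply(t); Rc=Rc*R.from_rotvec(a); rows.append((t.round(4).tolist(),a.round(4).tolist()))
    for k in range(0,n,5):
        print('['+','.join('{"travel":%s,"angular":%s}'%(str((np.array(t)+0.).tolist()).replace(' ',''),str((np.array(a)+0.).tolist()).replace(' ','')) for t,a in rows[k:k+5])+']')
    print('end err mm',((p1-p)*1e3).round(1),'rad',(Rc.inv()*R1).as_rotvec().round(3))
    return p,Rc.as_rotvec()
def down(yaw,tilt=0):
    # tool z down, tool x at heading yaw; tilt: about tool y
    return R.from_euler('z',yaw)*R.from_euler('x',np.pi)*R.from_euler('y',tilt)
E
python3 - <<'E'
from bench import ctrl
from h import *
s=ctrl.get_state();c=ctrl.calibration('wrist')
Rt=R.from_rotvec(s['tool_rot']);Rc=R.from_rotvec(c['rvec'])
o=-Rc.inv().apply(c['tvec'])
print('cam in tool',Rt.inv().apply(o-s['position']).round(4)); print((Rt.inv()*Rc.inv()).as_matrix().round(3))
plan(s['position'],s['tool_rot'],[.57,-.24,.30],down(0.05))
E
```

```text
cam in tool [ 0.0729 -0.0009 -0.1508]
[[ 0.    -0.964 -0.265]
 [ 1.     0.     0.001]
 [-0.001 -0.265  0.964]]
[{"travel":[0.0395,-0.019,-0.006],"angular":[0.0,0.0,0.03]},{"travel":[0.0385,-0.02,-0.006],"angular":[0.0,0.0,0.035]},{"travel":[0.038,-0.0215,-0.0065],"angular":[0.0,0.0,0.03]},{"travel":[0.0375,-0.0225,-0.006],"angular":[0.0,0.0,0.03]},{"travel":[0.0365,-0.0235,-0.006],"angular":[0.0,0.0,0.035]}]
[{"travel":[0.036,-0.025,-0.006],"angular":[0.0,0.0,0.03]},{"travel":[0.035,-0.026,-0.006],"angular":[0.0,0.0,0.03]},{"travel":[0.0345,-0.027,-0.006],"angular":[0.0,0.0,0.035]},{"travel":[0.033,-0.028,-0.0065],"angular":[0.0,0.0,0.03]},{"travel":[0.0325,-0.029,-0.006],"angular":[0.0,0.0,0.03]}]
[{"travel":[0.0315,-0.0305,-0.006],"angular":[0.0,0.0,0.035]}]
end err mm [ 0.  -0.2  0. ] rad [-0.001  0.001 -0.002]
```

>>> servo_tool(series=[{"travel":[0.039,-0.019,-0.006],"angular":[0,0,0.03]},{"travel":[0.038,-0.02,-0.006],"angular":[0,0,0.035]},{"travel":[0.038,-0.021,-0.006],"angular":[0,0,0.03]},{"travel":[0.037,-0.022,-0.006],"angular":[0,0,0.03]},{"travel":[0.036,-0.023,-0.006],"angular":[0,0,0.035]}], claw=0.04, squeeze=10)

```text
time: 0.65
position: [0.3958, -0.4366, 0.2636]
tool_rot: [-3.12, -0.371, 0.0]
ft_force: [-0.0, -0.1, -0.2]
grip_width: 0.631
```

>>> servo_tool(series=[{"travel":[0.036,-0.025,-0.006],"angular":[0,0,0.03]},{"travel":[0.035,-0.026,-0.006],"angular":[0,0,0.03]},{"travel":[0.034,-0.027,-0.006],"angular":[0,0,0.035]},{"travel":[0.033,-0.028,-0.006],"angular":[0,0,0.03]},{"travel":[0.032,-0.029,-0.006],"angular":[0,0,0.03]}])

```text
time: 1.15
position: [0.5396, -0.2738, 0.2936]
tool_rot: [3.139, 0.128, -0.0]
ft_force: [0.3, 0.0, -0.0]
grip_width: 0.461
```

>>> servo_tool(series=[{"travel":[0.032,-0.03,-0.006],"angular":[0,0,0.035]},{"travel":[0,0,0],"angular":[0,0,0]},{"travel":[0,0,0],"angular":[0,0,0]}])

```text
time: 1.45
position: [0.5688, -0.2414, 0.2992]
tool_rot: [-3.14, -0.08, 0.001]
ft_force: [-0.8, -1.0, -0.1]
grip_width: 0.464
```

Run:
```python
from bench import ctrl
import cv2,pickle
s=ctrl.get_state();print({k:s[k] for k in('time','position','tool_rot','grip_width','joint_positions','ft_force')})
c=ctrl.calibration('wrist');im=ctrl.get_image('wrist');cv2.imwrite('pics/w1.png',im[:,:,::-1]);pickle.dump(c,open('w1.pkl','wb'))
```

```text
{'time': 1.45, 'position': array([ 0.56879761, -0.2413942 ,  0.29918611]), 'tool_rot': array([-3.14042141e+00, -8.03330734e-02,  9.26556894e-04]), 'grip_width': 0.4635746937488603, 'joint_positions': array([ 0.62686128,  0.24843421, -0.32945634,  1.42374747,  0.07999972,
        1.48315646, -1.21987857]), 'ft_force': array([-0.79120049, -1.02072155, -0.05796398])}
```

View pics/w1.png

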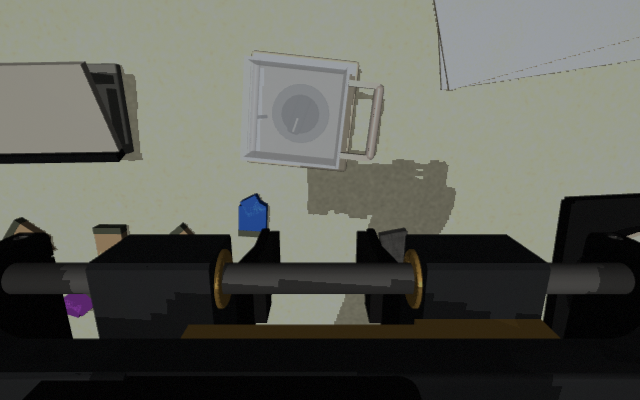

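The wrist view shows the guard (hood) around (300,112). The pull bar runs from (381,86) to (372,157), the dial is at (300,113) with its white pointer near (295,126), and the black mark is at about (262,117). I'll zoom in and measure.

Run:
```python
from h import *
import pickle
im=cv2.imread('pics/w1.png');c=pickle.load(open('w1.pkl','rb'))
cv2.imwrite('pics/c3.png',cv2.resize(im[40:180,230:400],None,fx=4,fy=4,interpolation=cv2.INTER_CUBIC))
a,b=onz(c,[(381,86),(372,157)],.091);print('bar',a.round(4),b.round(4),(a+b)/2,'yaw of normal',np.arctan2((a-b)[1],(a-b)[0]))
for p,z in [((300,113),.054),((295,125),.054),((262,117),.04)]: print(p,onz(c,p,z).round(4))
```

```text
bar [ 0.6627 -0.3006  0.091 ] [ 0.5897 -0.2983  0.091 ] [ 0.62621648 -0.29949177  0.091     ] yaw of normal -0.031379818897846044
(300, 113) [[ 0.6308 -0.2173  0.054 ]]
(295, 125) [[ 0.617 -0.212  0.054]]
(262, 117) [[ 0.6234 -0.1715  0.04  ]]
```

View pics/c3.png

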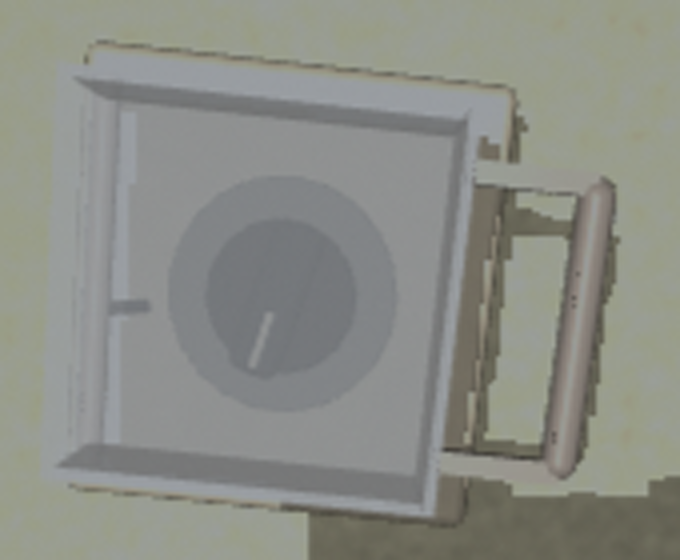

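Run:
```python
from bench import ctrl
from h import *
import pickle
w=pickle.load(open('w1.pkl','rb'));t=ctrl.calibration('top')
print(onz(t,[(433.9,184.3)],.091)); 
k=lambda x,y:(230+x/4-.4,40+y/4-.4)
print(tri(w,k(581,328),t,(433.5,184)))
a,b=onz(w,[k(602,185),k(561,470)],.091);print(a,b,(a+b)/2,np.arctan2((a-b)[1],(a-b)[0]))
# hood top edges yaw, z ~.094
for p,q in [((470,112),(432,510)),((113,100),(470,125)),((70,65),(45,480))]:
    a,b=onz(w,[k(*p),k(*q)],.094);d=a-b;print(np.arctan2(d[1],d[0])%(np.pi/2))
print('dial',onz(w,[k(283,293)],.054),'top',)
```

```text
[[ 0.62331334 -0.29771331  0.091     ]]
(array([ 0.62661884, -0.29956545,  0.08064915]), np.float64(1.2376918884741187e-06))
[ 0.6628039  -0.29970537  0.091     ] [ 0.58949978 -0.29604135  0.091     ] [ 0.62615184 -0.29787336  0.091     ] -0.04994217123433459
1.5439643011171569
1.5566923888194322
1.5019587586825631
dial [[ 0.63094208 -0.21767988  0.054     ]] top
```

Run:
```python
from bench import ctrl
from h import *
s=ctrl.get_state()
p,r=plan(s['position'],s['tool_rot'],[.626,-.298,.13],down(-.04))
plan(p,r,[.626,-.298,.083],down(-.04),n=2)
```

```text
[{"travel":[0.011,0.0115,0.034],"angular":[0.0,0.0,0.02]},{"travel":[0.0115,0.011,0.0335],"angular":[0.0,0.0,0.015]},{"travel":[0.0115,0.0115,0.034],"angular":[0.0,0.0,0.02]},{"travel":[0.012,0.0105,0.0335],"angular":[0.0,0.0,0.015]},{"travel":[0.012,0.011,0.034],"angular":[0.0,0.0,0.02]}]
end err mm [-0.2  0.2  0.1] rad [ 0.001  0.001 -0.002]
[{"travel":[0.0,0.0,0.0235],"angular":[0.0,0.0,0.0]},{"travel":[0.0,0.0,0.0235],"angular":[0.0,0.0,0.0]}]
end err mm [-0.1  0.2  0.1] rad [ 0.001  0.001 -0.002]
```

>>> servo_tool(series=[{"travel":[0.011,0.0115,0.034],"angular":[0,0,0.02]},{"travel":[0.0115,0.011,0.0335],"angular":[0,0,0.015]},{"travel":[0.0115,0.0115,0.034],"angular":[0,0,0.02]},{"travel":[0.012,0.0105,0.0335],"angular":[0,0,0.015]},{"travel":[0.012,0.011,0.034],"angular":[0,0,0.02]}], claw=0.024)

```text
time: 2.0
position: [0.6255, -0.3007, 0.1289]
tool_rot: [3.139, -0.073, -0.002]
ft_force: [0.7, -0.1, -0.2]
grip_width: 0.278
```

>>> servo_tool(series=[{"travel":[0,0,0]},{"travel":[0,0,0]}])

```text
$.series[0]: bad value
```

Run:
```python
from bench import ctrl
import cv2
s=ctrl.get_state();print({k:s[k] for k in('time','position','tool_rot','grip_width','ft_force')})
cv2.imwrite('pics/w2.png',ctrl.get_image('wrist')[:,:,::-1])
```

```text
{'time': 2.0, 'position': array([ 0.62550944, -0.30067325,  0.12893544]), 'tool_rot': array([ 3.13942821e+00, -7.25672544e-02, -1.70780041e-03]), 'grip_width': 0.27804957191047985, 'ft_force': array([ 0.67316382, -0.12424159, -0.17537966])}
```

View pics/w2.png

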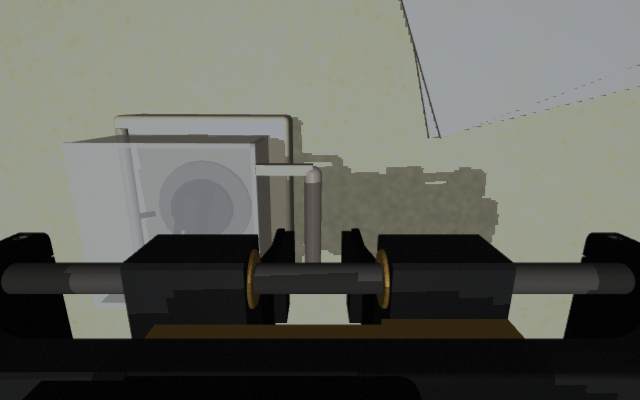

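The bar sits centred between the fingers at (313,215). I'll go down and grip.

>>> servo_tool(series=[{"travel":[0,0,0.02],"angular":[0,0,0]},{"travel":[0,0,0.02],"angular":[0,0,0]},{"travel":[0,0,0.006],"angular":[0,0,0]},{"travel":[0,0,0],"angular":[0,0,0]}])

```text
time: 2.45
position: [0.6252, -0.2988, 0.0837]
tool_rot: [-3.141, 0.069, 0.004]
ft_force: [0.2, 0.3, -0.4]
grip_width: 0.275
```

>>> servo_tool(series=[{"travel":[0,0,0],"angular":[0,0,0]},{"travel":[0,0,0],"angular":[0,0,0]},{"travel":[0,0,0],"angular":[0,0,0]}], claw=0.0, squeeze=10)

```text
time: 2.75
position: [0.6276, -0.2977, 0.0861]
tool_rot: [3.14, -0.066, 0.003]
ft_force: [-0.9, -0.5, 2.6]
grip_width: 0.111
```

Run:
```python
import numpy as np
th=np.arange(0,1.71,.1);a=.3547+th;P=np.c_[.144*np.cos(a),-.144*np.sin(a)]
for t,d in zip(th[1:],np.diff(P,axis=0).round(4)):print(round(t,1),d)
```

```text
0.1 [-0.0057 -0.0132]
0.2 [-0.007  -0.0126]
0.3 [-0.0082 -0.0118]
0.4 [-0.0093 -0.011 ]
0.5 [-0.0104 -0.01  ]
0.6 [-0.0113 -0.0089]
0.7 [-0.0121 -0.0077]
0.8 [-0.0129 -0.0065]
0.9 [-0.0134 -0.0052]
1.0 [-0.0139 -0.0038]
1.1 [-0.0142 -0.0024]
1.2 [-0.0144 -0.001 ]
1.3 [-0.0144  0.0005]
1.4 [-0.0143  0.0019]
1.5 [-0.014   0.0033]
1.6 [-0.0136  0.0047]
1.7 [-0.0131  0.0061]
```

>>> servo_tool(series=[{"travel":[0,-0.0055,-0.013],"angular":[0,0,0]},{"travel":[0,-0.007,-0.0125],"angular":[0,0,0]},{"travel":[0,-0.008,-0.012],"angular":[0,0,0]},{"travel":[0,-0.0095,-0.011],"angular":[0,0,0]},{"travel":[0,-0.0105,-0.01],"angular":[0,0,0]}])

```text
time: 3.25
position: [0.6294, -0.2584, 0.1458]
tool_rot: [3.137, -0.068, 0.005]
ft_force: [3.2, -5.4, 3.4]
grip_width: 0.108
```

>>> servo_tool(series=[{"travel":[0,-0.0115,-0.009],"angular":[0,0,0]},{"travel":[0,-0.012,-0.0075],"angular":[0,0,0]},{"travel":[0,-0.013,-0.0065],"angular":[0,0,0]},{"travel":[0,-0.0135,-0.005],"angular":[0,0,0]},{"travel":[0,-0.014,-0.004],"angular":[0,0,0]}])

```text
time: 3.75
position: [0.6326, -0.1922, 0.1775]
tool_rot: [3.14, -0.066, 0.006]
ft_force: [3.7, -1.6, 2.5]
grip_width: 0.108
```

>>> servo_tool(series=[{"travel":[0,-0.014,-0.0025],"angular":[0,0,0]},{"travel":[0,-0.0145,-0.001],"angular":[0,0,0]},{"travel":[0,-0.0145,0.0005],"angular":[0,0,0]},{"travel":[0,0,0],"angular":[0,0,0]}])

```text
time: 4.15
position: [0.6343, -0.1445, 0.1784]
tool_rot: [-3.138, 0.058, -0.003]
ft_force: [5.6, 0.9, 3.5]
grip_width: 0.11
```

Run:
```python
from bench import ctrl
import cv2
s=ctrl.get_state();print({k:s[k] for k in('time','position','tool_rot','grip_width','ft_force')})
cv2.imwrite('pics/s2.png',ctrl.get_image('side')[:,:,::-1])
```

```text
{'time': 4.15, 'position': array([ 0.6343473 , -0.14447243,  0.17841007]), 'tool_rot': array([-3.13753584e+00,  5.76778956e-02, -3.10358825e-03]), 'grip_width': 0.11042451721948034, 'ft_force': array([5.58466977, 0.87473474, 3.48968305])}
```

View pics/s2.png

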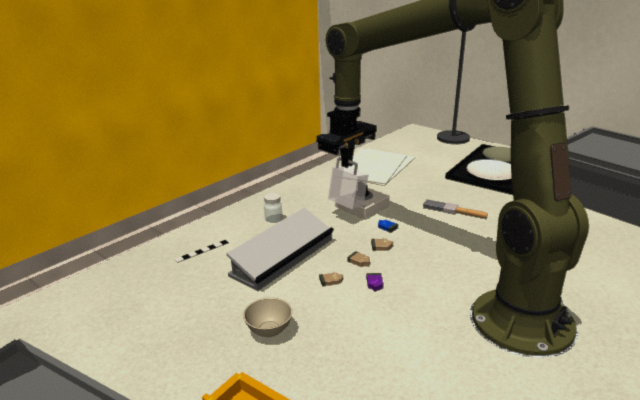

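The guard is swung to about 1.3 rad. I'll release it and rise, and it should fall to its stop.

>>> servo_tool(series=[{"travel":[0,0,0],"angular":[0,0,0]},{"travel":[0,0,0],"angular":[0,0,0]},{"travel":[0,0,-0.03],"angular":[0,0,0]},{"travel":[0,0,-0.04],"angular":[0,0,0]},{"travel":[0,0.02,-0.04],"angular":[0,0,0]}], claw=0.026)

```text
time: 4.7
position: [0.6311, -0.1655, 0.2878]
tool_rot: [-3.137, 0.057, 0.007]
ft_force: [1.0, -0.5, 0.0]
grip_width: 0.295
```

>>> servo_tool(series=[{"travel":[-0.03,0.04,-0.02],"angular":[0,0,0]},{"travel":[-0.03,0.04,0],"angular":[0,0,0]},{"travel":[0,0,0],"angular":[0,0,0]},{"travel":[0,0,0],"angular":[0,0,0]},{"travel":[0,0,0],"angular":[0,0,0]}])

```text
time: 5.2
position: [0.5711, -0.2431, 0.3056]
tool_rot: [-3.139, 0.064, 0.003]
ft_force: [0.2, 0.0, 0.6]
grip_width: 0.299
```

```bash
cat > look.py <<'E'
import sys,pickle,cv2
from bench import ctrl
tag=sys.argv[1]
s=ctrl.get_state();print({k:s[k].round(4) if hasattr(s[k],'round') else s[k] for k in('time','position','tool_rot','grip_width','ft_force','joint_positions')})
for n in sys.argv[2:]:
    c=ctrl.calibration(n);cv2.imwrite(f'pics/{n}_{tag}.png',ctrl.get_image(n)[:,:,::-1]);pickle.dump(c,open(f'{n}_{tag}.pkl','wb'))
E
python3 look.py 3 wrist side top
```

```text
{'time': 5.2, 'position': array([ 0.5711, -0.2431,  0.3056]), 'tool_rot': array([-3.1389,  0.0636,  0.0032]), 'grip_width': 0.299226861405887, 'ft_force': array([0.2408, 0.0031, 0.588 ]), 'joint_positions': array([ 0.6081,  0.2528, -0.3064,  1.4043,  0.0743,  1.4986, -1.306 ])}
```

View pics/wrist_3.png

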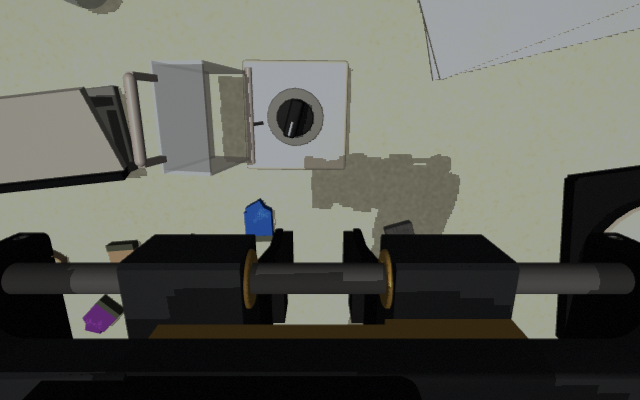

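View pics/side_3.png

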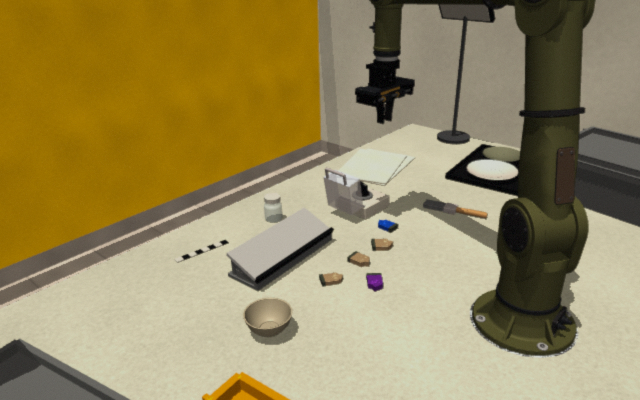

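The guard stands open with its bar at (137,120). The dial is now visible at (296,117), with the pointer towards lower left and the black mark at (258,124). I'll zoom in.

Run:
```python
from h import *
im=cv2.imread('pics/wrist_3.png')
cv2.imwrite('pics/c4.png',cv2.resize(im[50:180,235:360],None,fx=5,fy=5,interpolation=cv2.INTER_CUBIC))
```

```text
(no output)
```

View pics/c4.png

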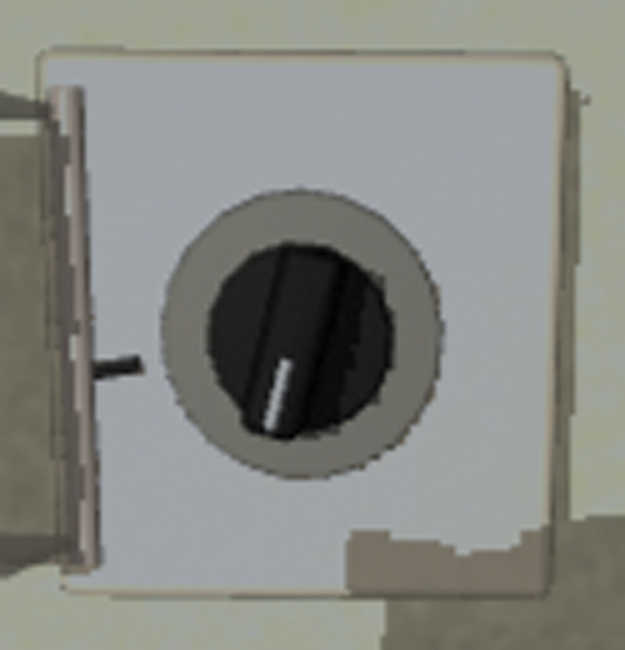

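Run:
```python
from h import *
import pickle
w=pickle.load(open('wrist_3.pkl','rb'))
k=lambda x,y:(235+x/5-.4,50+y/5-.4)
c=onz(w,[k(302,338)],.054)[0];g=onz(w,[k(302,333)],.046)[0]
P=onz(w,[k(286,360),k(270,430)],.084);M=onz(w,[k(95,371),k(142,364)],.040)
print('centre',c,g);print('ptr',P);print('mark',M)
hp=np.arctan2(*(P[1]-P[0])[[1,0]]);hm=np.arctan2(*(M.mean(0)-c)[[1,0]]);hm2=np.arctan2(*(M[0]-M[1])[[1,0]])
print(hp,hm,hm2,'ptr from centre',np.arctan2(*(P[1]-c)[[1,0]]))
# box corners z=.04
B=onz(w,[k(38,52),k(565,55),k(548,597),k(62,590)],.04);print(B.round(4),B.mean(0))
```

```text
centre [ 0.62994532 -0.21780857  0.054     ] [ 0.63082909 -0.21732723  0.046     ]
ptr [[ 0.6264701  -0.21611848  0.084     ]
 [ 0.61159685 -0.21168704  0.084     ]]
mark [[ 0.62367151 -0.16598969  0.04      ]
 [ 0.6248746  -0.1775746   0.04      ]]
2.8520206124193903 1.6934172353313939 1.674274959335736 ptr from centre 2.819578297590134
[[ 0.6965 -0.1594  0.04  ]
 [ 0.6909 -0.2816  0.04  ]
 [ 0.5634 -0.2752  0.04  ]
 [ 0.5701 -0.1527  0.04  ]] [ 0.6301991  -0.21722524  0.04      ]
```

The dial centre is at (0.630,−0.2175). The pointer heading is 2.84 rad and the mark is at 1.684, so about 1.16 rad clockwise is needed. Gripping across the bar now would swing the wide gripper body into the open guard. I'll push the bar most of the way with closed fingers, with the body parallel to the hinge, then grip it in the final orientation.

Run:
```python
from bench import ctrl
from h import *
s=ctrl.get_state()
p,r=plan(s['position'],s['tool_rot'],[.605,-.2575,.20],down(1.684),maxw=.145)
plan(p,r,[.605,-.2575,.075],down(1.684))
```

```text
[{"travel":[0.003,0.001,0.009],"angular":[0.0,0.0,-0.145]},{"travel":[0.0025,0.0015,0.0085],"angular":[0.0,0.0,-0.14]},{"travel":[0.0025,0.002,0.009],"angular":[0.0,0.0,-0.145]},{"travel":[0.002,0.002,0.009],"angular":[0.0,0.0,-0.145]},{"travel":[0.0015,0.0025,0.0085],"angular":[0.0,0.0,-0.145]}]
[{"travel":[0.0015,0.003,0.009],"angular":[0.0,0.0,-0.14]},{"travel":[0.001,0.0025,0.009],"angular":[0.0,0.0,-0.145]},{"travel":[0.0005,0.003,0.0085],"angular":[0.0,0.0,-0.145]},{"travel":[0.0005,0.003,0.009],"angular":[0.0,0.0,-0.14]},{"travel":[-0.0005,0.003,0.009],"angular":[0.0,0.0,-0.145]}]
[{"travel":[-0.001,0.003,0.0085],"angular":[0.0,0.0,-0.145]},{"travel":[-0.001,0.003,0.009],"angular":[0.0,0.0,-0.145]}]
end err mm [0.  0.  0.1] rad [-0.001 -0.001  0.002]
[{"travel":[0.0,0.0,0.0415],"angular":[0.0,0.0,0.0]},{"travel":[0.0,0.0,0.042],"angular":[0.0,0.0,0.0]},{"travel":[0.0,0.0,0.0415],"angular":[0.0,0.0,0.0]}]
end err mm [ 0.2 -0.1  0.1] rad [-0.001 -0.001  0.002]
```

>>> servo_tool(series=[{"travel":[0.003,0.001,0.009],"angular":[0,0,-0.145]},{"travel":[0.0025,0.0015,0.0085],"angular":[0,0,-0.14]},{"travel":[0.0025,0.002,0.009],"angular":[0,0,-0.145]},{"travel":[0.002,0.002,0.009],"angular":[0,0,-0.145]},{"travel":[0.0015,0.0025,0.0085],"angular":[0,0,-0.145]}], claw=0.0)

```text
time: 5.85
position: [0.5854, -0.2497, 0.2618]
tool_rot: [-2.958, -1.056, 0.001]
ft_force: [0.7, 0.5, 0.1]
grip_width: 0.018
```

>>> servo_tool(series=[{"travel":[0.0015,0.003,0.009],"angular":[0,0,-0.14]},{"travel":[0.001,0.0025,0.009],"angular":[0,0,-0.145]},{"travel":[0.0005,0.003,0.0085],"angular":[0,0,-0.145]},{"travel":[0.0005,0.003,0.009],"angular":[0,0,-0.14]},{"travel":[-0.0005,0.003,0.009],"angular":[0,0,-0.145]}])

```text
time: 6.35
position: [0.5994, -0.2556, 0.2174]
tool_rot: [-2.401, -2.024, -0.0]
ft_force: [-0.0, 0.4, 0.1]
grip_width: 0.005
```

>>> servo_tool(series=[{"travel":[-0.001,0.003,0.0085],"angular":[0,0,-0.145]},{"travel":[-0.001,0.003,0.009],"angular":[0,0,-0.145]},{"travel":[0,0,0],"angular":[0,0,0]}])

```text
time: 6.65
position: [0.6043, -0.2584, 0.1987]
tool_rot: [-2.089, -2.342, 0.0]
ft_force: [1.2, -0.6, 0.6]
grip_width: 0.008
```

```bash
python3 look.py 4 wrist;python3 - <<'E'
from bench import ctrl
from h import *
s=ctrl.get_state()
p,r=plan(s['position'],s['tool_rot'],[.605,-.2575,.075],down(1.684))
plan(p,r,[.605,-.220,.075],down(1.684),maxv=.01)
E
```

```text
{'time': 6.65, 'position': array([ 0.6043, -0.2584,  0.1987]), 'tool_rot': array([-2.0889e+00, -2.3419e+00,  4.0000e-04]), 'grip_width': 0.007632174517038604, 'ft_force': array([ 1.1604, -0.6024,  0.5848]), 'joint_positions': array([ 0.7582,  0.4024, -0.5194,  1.4608,  0.1999,  1.3347,  0.34  ])}
[{"travel":[0.0,0.0005,0.0415],"angular":[0.0,0.0,0.0]},{"travel":[0.0005,0.0,0.0415],"angular":[0.0,0.0,0.0]},{"travel":[0.0,0.0005,0.0415],"angular":[0.0,0.0,-0.005]}]
end err mm [-0.2  0.2 -0.1] rad [-0.001 -0.002  0.002]
[{"travel":[0.0095,0.001,0.0],"angular":[0.0,0.0,0.0]},{"travel":[0.0095,0.001,0.0],"angular":[0.0,0.0,0.0]},{"travel":[0.009,0.001,0.0],"angular":[0.0,0.0,0.0]},{"travel":[0.0095,0.001,0.0],"angular":[0.0,0.0,0.0]}]
end err mm [ 0.1  0.  -0.2] rad [-0.001 -0.002  0.002]
```

View pics/wrist_4.png

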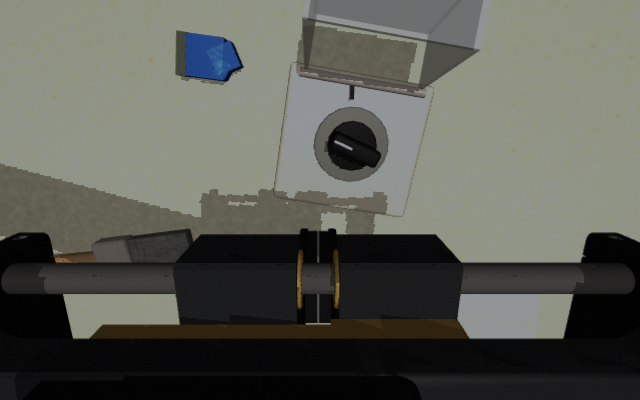

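The dial's bar shows clearly at (353,148), with its pointer end to the upper left and the mark at (351,92). I'll go down on the −y side of the near end and push.

>>> servo_tool(series=[{"travel":[0,0.0005,0.0415],"angular":[0,0,0]},{"travel":[0.0005,0,0.0415],"angular":[0,0,0]},{"travel":[0,0.0005,0.0415],"angular":[0,0,0]},{"travel":[0,0,0],"angular":[0,0,0]}])

```text
time: 7.1
position: [0.6013, -0.2572, 0.0703]
tool_rot: [-2.089, -2.332, 0.006]
ft_force: [-0.6, 0.1, 0.1]
grip_width: 0.004
```

>>> servo_tool(series=[{"travel":[0.0095,0.001,0],"angular":[0,0,0]},{"travel":[0.0095,0.001,0],"angular":[0,0,0]},{"travel":[0.009,0.001,0],"angular":[0,0,0]},{"travel":[0.0095,0.001,0],"angular":[0,0,0]},{"travel":[0,0,0],"angular":[0,0,0]}])

```text
time: 7.6
position: [0.6059, -0.2196, 0.0777]
tool_rot: [2.091, 2.343, 0.001]
ft_force: [0.1, 0.1, -0.1]
grip_width: 0.006
```

```bash
python3 look.py 5 wrist top
```

```text
{'time': 7.6, 'position': array([ 0.6059, -0.2196,  0.0777]), 'tool_rot': array([2.0907e+00, 2.3431e+00, 1.4000e-03]), 'grip_width': 0.0056489929450257055, 'ft_force': array([ 0.1174,  0.1191, -0.1401]), 'joint_positions': array([ 0.7047,  0.4729, -0.51  ,  1.6247,  0.251 ,  1.1081,  0.2429])}
```

View pics/wrist_5.png

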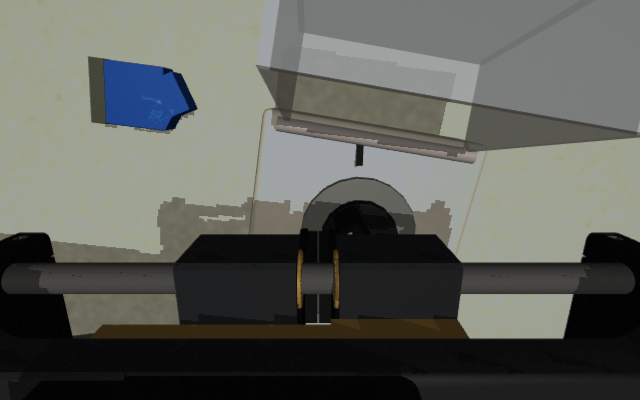

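Run:
```python
from h import *
im=cv2.imread('pics/top_5.png')
cv2.imwrite('pics/c5.png',cv2.resize(im[150:230,340:450],None,fx=7,fy=7,interpolation=cv2.INTER_CUBIC))
```

```text
(no output)
```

View pics/c5.png

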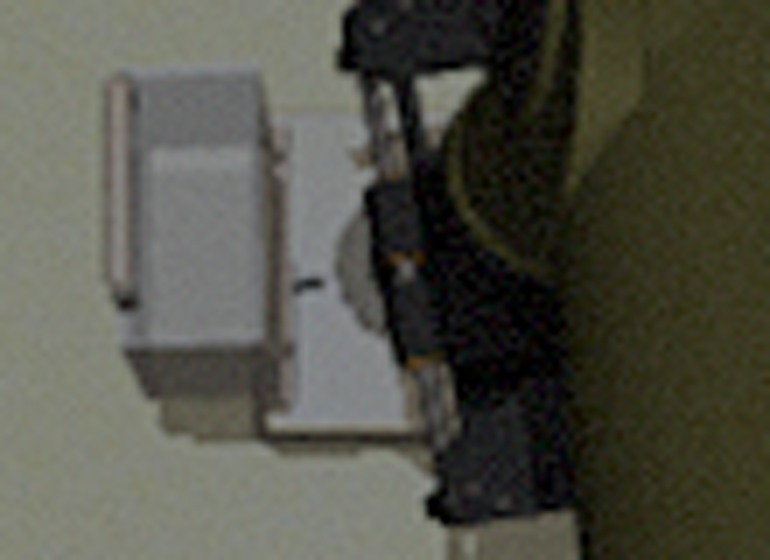

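I'll back off and rise to see the dial.

>>> servo_tool(series=[{"travel":[-0.02,0,0],"angular":[0,0,0]},{"travel":[-0.02,0,-0.03],"angular":[0,0,0]},{"travel":[0,0,-0.045],"angular":[0,0,0]},{"travel":[0,0,-0.045],"angular":[0,0,0]},{"travel":[0,0,0],"angular":[0,0,0]}], claw=0.06)

```text
time: 8.2
position: [0.6134, -0.2641, 0.2039]
tool_rot: [2.088, 2.331, 0.006]
ft_force: [-0.2, 0.3, 0.1]
grip_width: 0.372
```

```bash
python3 look.py 6 wrist
python3 - <<'E'
from h import *
im=cv2.imread('pics/wrist_6.png')
cv2.imwrite('pics/c6.png',cv2.resize(im[60:220,260:440],None,fx=4,fy=4,interpolation=cv2.INTER_CUBIC))
E
```

```text
{'time': 8.2, 'position': array([ 0.6134, -0.2641,  0.2039]), 'tool_rot': array([2.0883, 2.3312, 0.0064]), 'grip_width': 0.37241637867368693, 'ft_force': array([-0.213 ,  0.2773,  0.1236]), 'joint_positions': array([ 0.755 ,  0.4098, -0.5172,  1.4403,  0.2057,  1.3325,  0.3372])}
```

View pics/c6.png

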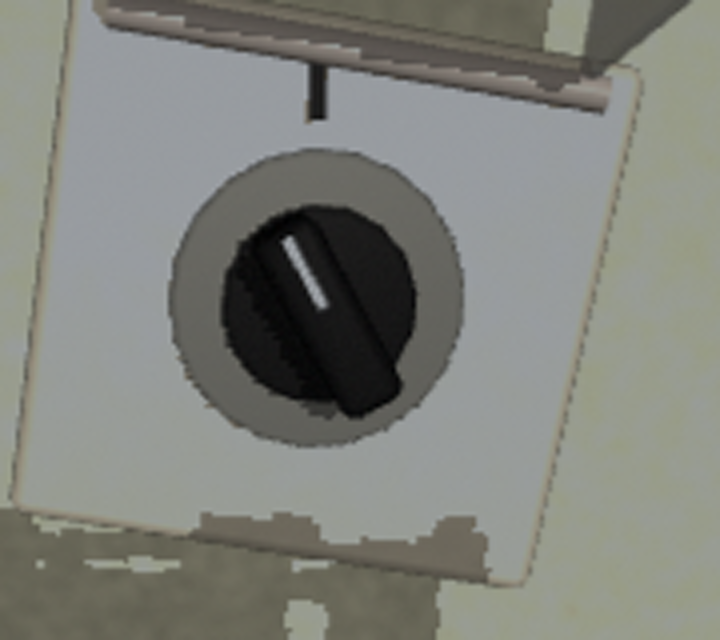

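Run:
```python
from bench import ctrl
for i in range(6):
    s=ctrl.get_state();print(s['time'],s['position'].round(4),s['tool_rot'].round(3),s['joint_positions'].round(4)); ctrl.get_image('side')
```

```text
8.25 [ 0.6118 -0.2635  0.2003] [2.091 2.335 0.004] [ 0.7547  0.412  -0.5166  1.4447  0.2061  1.3311  0.3369]
8.3 [ 0.6103 -0.263   0.1974] [2.094e+00 2.339e+00 1.000e-03] [ 0.7544  0.4138 -0.516   1.4482  0.2063  1.3308  0.3366]
8.35 [ 0.6093 -0.2625  0.1955] [-2.095e+00 -2.341e+00  1.000e-03] [ 0.7542  0.4149 -0.5157  1.4505  0.2064  1.3308  0.3364]
8.4 [ 0.6088 -0.262   0.1945] [-2.093e+00 -2.339e+00  2.000e-03] [ 0.754   0.4156 -0.5156  1.4517  0.2064  1.3308  0.3363]
8.45 [ 0.6086 -0.2617  0.194 ] [-2.092e+00 -2.339e+00  2.000e-03] [ 0.7538  0.4159 -0.5158  1.4523  0.2063  1.3308  0.3362]
8.5 [ 0.6086 -0.2614  0.194 ] [-2.092e+00 -2.339e+00  2.000e-03] [ 0.7536  0.4159 -0.5159  1.4524  0.2063  1.3308  0.3362]
```

Run:
```python
from bench import ctrl
from h import *
import pickle
w=pickle.load(open('wrist_6.pkl','rb'))
k=lambda x,y:(260+x/4-.4,60+y/4-.4)
c=onz(w,[k(318,302)],.054)[0];print(c, onz(w,[k(318,297)],.046)[0])
P=onz(w,[k(323,307),k(288,237)],.084);M=onz(w,[k(317,122),k(318,66)],.040)
a=lambda v:np.arctan2(v[1],v[0])
print(a(P[1]-P[0]),a(M[1]-M[0]),a(M[1]-c),M)
s=ctrl.get_state()
p,r=plan(s['position'],s['tool_rot'],[.630,-.2175,.14],down(1.684))
plan(p,r,[.630,-.2175,.072],down(1.684))
```

```text
[ 0.62907481 -0.21599028  0.054     ] [ 0.62960894 -0.21555943  0.046     ]
2.1638201244225996 1.6794920214834157 1.6781218274203902 [[ 0.62496412 -0.17768491  0.04      ]
 [ 0.6236803  -0.16592032  0.04      ]]
[{"travel":[0.0205,0.013,0.027],"angular":[0.0,0.0,0.0]},{"travel":[0.0205,0.013,0.027],"angular":[-0.005,0.0,0.0]}]
end err mm [ 0.1  0.  -0.2] rad [ 0.002 -0.002 -0.001]
[{"travel":[0.0,0.0,0.034],"angular":[0.0,0.0,0.0]},{"travel":[0.0,0.0,0.034],"angular":[0.0,0.0,0.0]}]
end err mm [-0.  -0.1 -0.2] rad [ 0.002 -0.002 -0.001]
```

>>> servo_tool(series=[{"travel":[0.0205,0.013,0.027],"angular":[0,0,0]},{"travel":[0.0205,0.013,0.027],"angular":[0,0,0]},{"travel":[0,0,0.03],"angular":[0,0,0]},{"travel":[0,0,0.025],"angular":[0,0,0]},{"travel":[0,0,0.013],"angular":[0,0,0]}], claw=0.06)

```text
time: 9.05
position: [0.6289, -0.2167, 0.0703]
tool_rot: [-2.089, -2.339, 0.003]
ft_force: [-0.1, 0.2, 0.5]
grip_width: 0.687
```

>>> servo_tool(series=[{"travel":[0,0,0],"angular":[0,0,0]},{"travel":[0,0,0],"angular":[0,0,0]},{"travel":[0,0,0],"angular":[0,0,0]}])

```text
time: 9.35
position: [0.6321, -0.2179, 0.0759]
tool_rot: [2.092, 2.34, 0.002]
ft_force: [1.1, -0.5, 1.0]
grip_width: 0.685
```

>>> servo_tool(series=[{"travel":[0,0,0],"angular":[0,0,0]},{"travel":[0,0,0],"angular":[0,0,0]},{"travel":[0,0,0],"angular":[0,0,0]},{"travel":[0,0,0],"angular":[0,0,0]},{"travel":[0,0,0],"angular":[0,0,0]}], claw=0.0, squeeze=8)

```text
time: 9.85
position: [0.6307, -0.2175, 0.0742]
tool_rot: [-2.093, -2.342, 0.001]
ft_force: [-5.1, -0.3, 2.0]
grip_width: 0.321
```

>>> servo_tool(series=[{"travel":[0,0,0],"angular":[0,0,0]},{"travel":[0,0,0],"angular":[0,0,0]},{"travel":[0,0,0],"angular":[0,0,0]},{"travel":[0,0,0],"angular":[0,0,0]},{"travel":[0,0,0],"angular":[0,0,0]}], squeeze=20)

```text
time: 10.35
position: [0.6297, -0.2167, 0.0736]
tool_rot: [-2.091, -2.34, 0.002]
ft_force: [-5.1, 2.6, 2.5]
grip_width: 0.161
```

The width is 14 mm, so the jaws have squared the bar to the tool. I'll release, rise and check the pointer.

>>> servo_tool(series=[{"travel":[0,0,0],"angular":[0,0,0]},{"travel":[0,0,0],"angular":[0,0,0]},{"travel":[0,0,-0.03],"angular":[0,0,0]},{"travel":[-0.01,0,-0.04],"angular":[0,0,0]},{"travel":[-0.03,0,-0.045],"angular":[0,0,0]}], claw=0.04)

```text
time: 10.85
position: [0.6364, -0.2514, 0.1871]
tool_rot: [-2.087, -2.348, -0.004]
ft_force: [0.7, -0.9, -0.0]
grip_width: 0.445
```

>>> servo_tool(series=[{"travel":[0,0,0],"angular":[0,0,0]},{"travel":[0,0,0],"angular":[0,0,0]},{"travel":[0,0,0],"angular":[0,0,0]}])

```text
time: 11.15
position: [0.635, -0.2542, 0.1847]
tool_rot: [-2.092, -2.342, -0.0]
ft_force: [-0.1, 0.6, -0.5]
grip_width: 0.464
```

```bash
python3 look.py 7 wrist
python3 - <<'E'
from h import *
im=cv2.imread('pics/wrist_7.png')
cv2.imwrite('pics/c7.png',cv2.resize(im[60:220,260:440],None,fx=4,fy=4,interpolation=cv2.INTER_CUBIC))
E
```

```text
{'time': 11.15, 'position': array([ 0.635 , -0.2542,  0.1847]), 'tool_rot': array([-2.0922e+00, -2.3421e+00, -2.0000e-04]), 'grip_width': 0.46365386999153696, 'ft_force': array([-0.1497,  0.5733, -0.4695]), 'joint_positions': array([ 0.7146,  0.4665, -0.5149,  1.4054,  0.2294,  1.3303,  0.3036])}
```

View pics/c7.png

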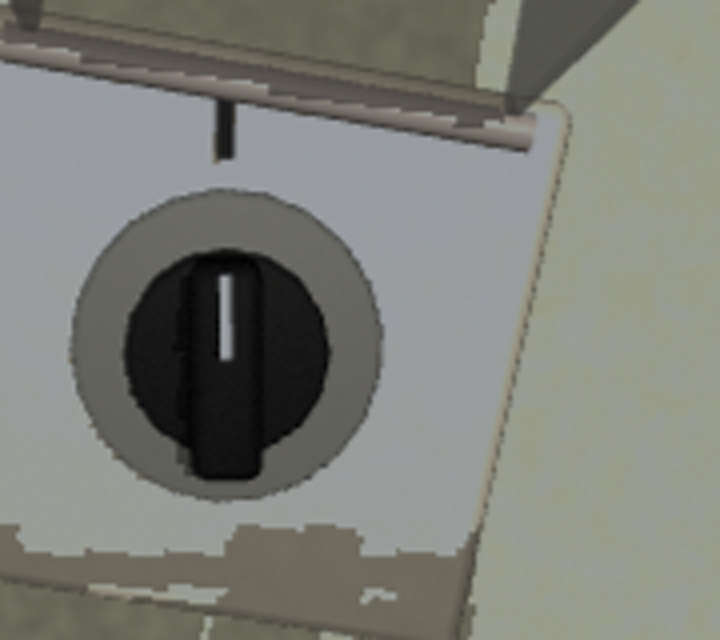

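The pointer at (224,315 in the crop) lines up with the mark at (224,130). Now to find the bar of the open guard so I can shut it.

Run:
```python
from bench import ctrl
from h import *
import pickle
w=pickle.load(open('wrist_3.pkl','rb'))
im=cv2.imread('pics/wrist_3.png')
cv2.imwrite('pics/c8.png',cv2.resize(im[50:190,100:260],None,fx=4,fy=4,interpolation=cv2.INTER_CUBIC))
P=onz(w,[(129,75),(138,170)],.165);print(P,P.mean(0),proj(w,[[.6364,-.0897,.165]]))
```

```text
[[ 0.67296303 -0.09112378  0.165     ]
 [ 0.5939476  -0.08396242  0.165     ]] [ 0.63345531 -0.0875431   0.165     ] [[135.53630232 120.62505242]]
```

View pics/c8.png

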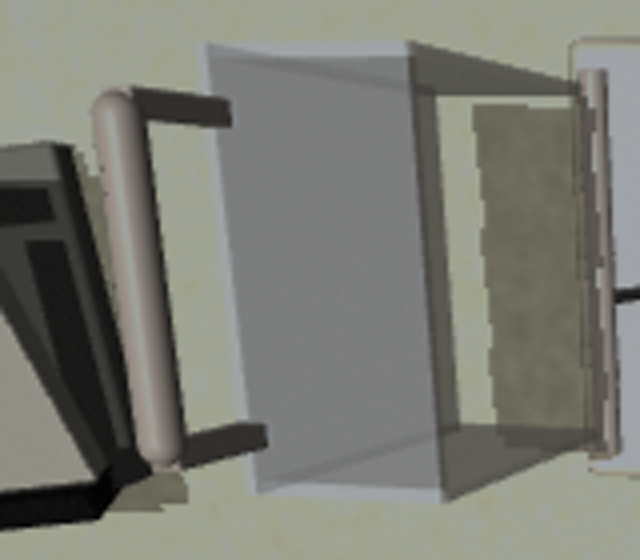

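Run:
```python
from bench import ctrl
from h import *
s=ctrl.get_state()
p,r=plan(s['position'],s['tool_rot'],[.634,-.088,.23],down(-.05),maxw=.145)
plan(p,r,[.634,-.088,.157],down(-.05))
```

```text
[{"travel":[0.0135,0.0015,-0.004],"angular":[0.0,0.0,0.145]},{"travel":[0.014,-0.0005,-0.0035],"angular":[0.0,0.0,0.145]},{"travel":[0.0135,-0.0025,-0.004],"angular":[0.0,0.0,0.145]},{"travel":[0.013,-0.0045,-0.0035],"angular":[0.0,0.0,0.145]},{"travel":[0.0125,-0.0065,-0.004],"angular":[0.0,0.0,0.14]}]
[{"travel":[0.0115,-0.008,-0.004],"angular":[0.0,0.0,0.145]},{"travel":[0.01,-0.009,-0.0035],"angular":[0.0,0.0,0.145]},{"travel":[0.0085,-0.011,-0.004],"angular":[0.0,0.0,0.145]},{"travel":[0.007,-0.012,-0.0035],"angular":[0.0,0.0,0.145]},{"travel":[0.005,-0.013,-0.004],"angular":[0.0,0.0,0.145]}]
[{"travel":[0.003,-0.0135,-0.004],"angular":[0.0,0.0,0.145]},{"travel":[0.0015,-0.0135,-0.0035],"angular":[0.0,0.0,0.145]}]
end err mm [-0.1  0.1  0.1] rad [-0.001  0.002 -0.001]
[{"travel":[0.0,0.0,0.0365],"angular":[0.0,0.0,0.0]},{"travel":[0.0,0.0,0.0365],"angular":[0.0,0.0,0.0]}]
end err mm [0.1 0.  0.1] rad [-0.001  0.002 -0.001]
```

>>> servo_tool(series=[{"travel":[0.0135,0.0015,-0.02],"angular":[0,0,0.145]},{"travel":[0.014,-0.0005,-0.02],"angular":[0,0,0.145]},{"travel":[0.0135,-0.0025,-0.006],"angular":[0,0,0.145]},{"travel":[0.013,-0.0045,0],"angular":[0,0,0.145]},{"travel":[0.0125,-0.0065,0],"angular":[0,0,0.14]}], claw=0.026)

```text
time: 11.7
position: [0.6344, -0.1841, 0.2305]
tool_rot: [-2.787, -1.448, 0.002]
ft_force: [-0.8, 0.4, 0.1]
grip_width: 0.306
```

>>> servo_tool(series=[{"travel":[0.0115,-0.008,0],"angular":[0,0,0.145]},{"travel":[0.01,-0.009,0],"angular":[0,0,0.145]},{"travel":[0.0085,-0.011,0],"angular":[0,0,0.145]},{"travel":[0.007,-0.012,0],"angular":[0,0,0.145]},{"travel":[0.005,-0.013,0],"angular":[0,0,0.145]}])

```text
time: 12.2
position: [0.634, -0.1149, 0.23]
tool_rot: [-3.119, -0.366, 0.003]
ft_force: [0.2, 1.0, 0.1]
grip_width: 0.299
```

>>> servo_tool(series=[{"travel":[0.003,-0.0135,0],"angular":[0,0,0.145]},{"travel":[0.0015,-0.0135,0],"angular":[0,0,0.145]},{"travel":[0,0,0],"angular":[0,0,0]},{"travel":[0,0,0],"angular":[0,0,0]},{"travel":[0,0,0],"angular":[0,0,0]}])

```text
time: 12.7
position: [0.6343, -0.0902, 0.231]
tool_rot: [3.14, -0.08, -0.002]
ft_force: [-0.7, -0.1, -0.3]
grip_width: 0.302
```

```bash
python3 look.py 8 wrist
```

```text
{'time': 12.7, 'position': array([ 0.6343, -0.0902,  0.231 ]), 'tool_rot': array([ 3.14e+00, -7.95e-02, -1.50e-03]), 'grip_width': 0.3018785965906313, 'ft_force': array([-0.7037, -0.0799, -0.2655]), 'joint_positions': array([ 0.363 ,  0.3217, -0.3337,  1.4699,  0.1066,  1.3687, -1.5977])}
```

View pics/wrist_8.png

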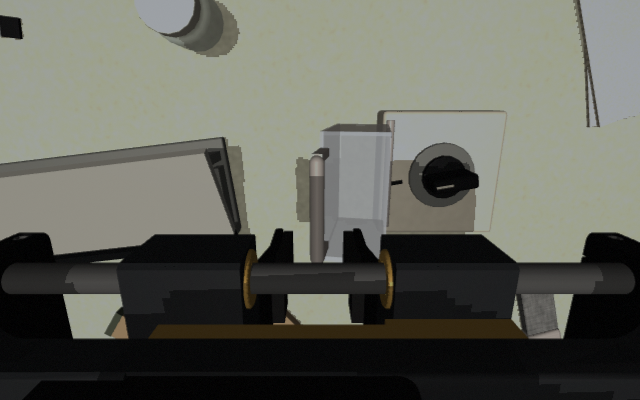

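The bar is centred between the fingers at (317,200). I'll go down and grip.

>>> servo_tool(series=[{"travel":[0,0,0.03],"angular":[0,0,0]},{"travel":[0,0,0.028],"angular":[0,0,0]},{"travel":[0,0,0.014],"angular":[0,0,0]},{"travel":[0,0,0],"angular":[0,0,0]},{"travel":[0,0,0],"angular":[0,0,0]}])

```text
time: 13.25
position: [0.635, -0.0896, 0.1605]
tool_rot: [3.14, -0.082, 0.001]
ft_force: [0.3, 0.2, 0.0]
grip_width: 0.3
```

>>> servo_tool(series=[{"travel":[0,0,0],"angular":[0,0,0]},{"travel":[0,0,0],"angular":[0,0,0]},{"travel":[0,0,0],"angular":[0,0,0]}], claw=0.0, squeeze=10)

```text
time: 13.55
position: [0.6351, -0.0894, 0.1608]
tool_rot: [3.14, -0.082, 0.003]
ft_force: [0.1, -5.4, 1.2]
grip_width: 0.105
```

Run:
```python
import numpy as np
th=np.arange(1.75,-.01,-.125);a=.3547+th;P=np.c_[.144*np.cos(a),-.144*np.sin(a)]
for t,d in zip(th[1:],np.diff(P,axis=0).round(4)):print(round(t,3),d)
```

```text
1.625 [ 0.016  -0.0082]
1.5 [ 0.0169 -0.0061]
1.375 [ 0.0175 -0.004 ]
1.25 [ 0.0179 -0.0017]
1.125 [0.018  0.0005]
1.0 [0.0178 0.0028]
0.875 [0.0173 0.0049]
0.75 [0.0165 0.0071]
0.625 [0.0155 0.0091]
0.5 [0.0143 0.0109]
0.375 [0.0128 0.0126]
0.25 [0.0111 0.0141]
0.125 [0.0093 0.0154]
0.0 [0.0073 0.0164]
```

>>> servo_tool(series=[{"travel":[0,0.016,-0.008],"angular":[0,0,0]},{"travel":[0,0.017,-0.006],"angular":[0,0,0]},{"travel":[0,0.0175,-0.004],"angular":[0,0,0]},{"travel":[0,0.018,-0.0015],"angular":[0,0,0]},{"travel":[0,0.018,0.0005],"angular":[0,0,0]}])

```text
time: 14.05
position: [0.6302, -0.1783, 0.1795]
tool_rot: [3.139, -0.084, 0.002]
ft_force: [2.6, 0.6, 0.0]
grip_width: 0.108
```

>>> servo_tool(series=[{"travel":[0,0.018,0.003],"angular":[0,0,0]},{"travel":[0,0.0175,0.005],"angular":[0,0,0]},{"travel":[0,0.0165,0.007],"angular":[0,0,0]},{"travel":[0,0.0155,0.009],"angular":[0,0,0]},{"travel":[0,0.0145,0.011],"angular":[0,0,0]}])

```text
time: 14.55
position: [0.6252, -0.2587, 0.1423]
tool_rot: [-3.14, 0.082, 0.002]
ft_force: [0.4, 1.0, 0.3]
grip_width: 0.111
```

>>> servo_tool(series=[{"travel":[0,0.013,0.0125],"angular":[0,0,0]},{"travel":[0,0.011,0.014],"angular":[0,0,0]},{"travel":[0,0.0095,0.0155],"angular":[0,0,0]},{"travel":[0,0.0075,0.016],"angular":[0,0,0]},{"travel":[0,0,0],"angular":[0,0,0]}])

```text
time: 15.05
position: [0.6232, -0.2973, 0.0829]
tool_rot: [-3.138, 0.081, 0.003]
ft_force: [0.2, 2.4, -2.6]
grip_width: 0.107
```

Back at the shut position. I'll release, rise, and take a fresh look at the fragments and dimmer.

>>> servo_tool(series=[{"travel":[0,0,0],"angular":[0,0,0]},{"travel":[0,0,0],"angular":[0,0,0]},{"travel":[0,0,-0.03],"angular":[0,0,0]},{"travel":[0,0,-0.045],"angular":[0,0,0]},{"travel":[0,0,-0.045],"angular":[0,0,0]}], claw=0.024)

```text
time: 15.55
position: [0.6233, -0.2989, 0.2071]
tool_rot: [3.14, -0.082, -0.001]
ft_force: [1.1, -0.7, 0.4]
grip_width: 0.271
```

>>> servo_tool(series=[{"travel":[-0.04,-0.02,-0.03],"angular":[0,0,0]},{"travel":[-0.045,-0.02,-0.03],"angular":[0,0,0]},{"travel":[-0.045,-0.02,0],"angular":[0,0,0]},{"travel":[-0.03,-0.01,0],"angular":[0,0,0]},{"travel":[0,0,0],"angular":[0,0,0]}])

```text
time: 16.05
position: [0.4732, -0.2242, 0.2612]
tool_rot: [3.137, -0.083, 0.001]
ft_force: [0.4, -0.5, 0.5]
grip_width: 0.275
```

```bash
python3 look.py 9 wrist top side
```

```text
{'time': 16.05, 'position': array([ 0.4732, -0.2242,  0.2612]), 'tool_rot': array([ 3.1375e+00, -8.2700e-02,  9.0000e-04]), 'grip_width': 0.27540674587013336, 'ft_force': array([ 0.3585, -0.5063,  0.4784]), 'joint_positions': array([ 0.6463,  0.0498, -0.265 ,  1.7144,  0.016 ,  1.3776, -1.2449])}
```

View pics/top_9.png

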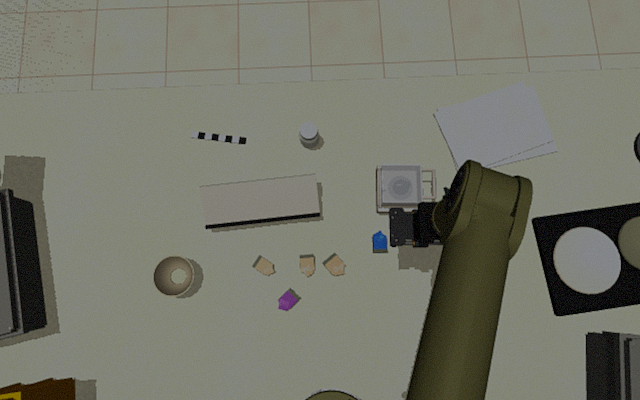

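View pics/wrist_9.png

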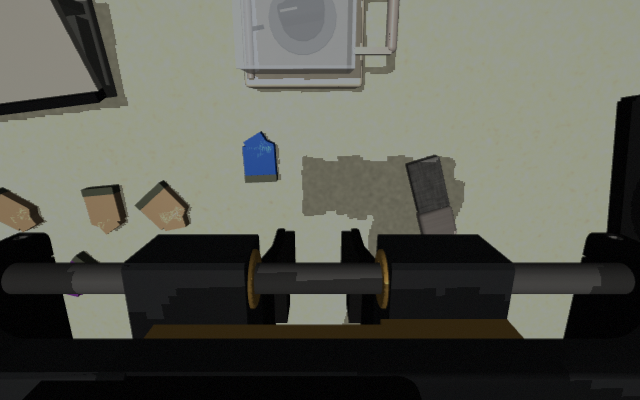

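The guard is shut and the pointer is still at the mark. The right-hand fragment has been knocked: it is now at top-view pixel (335,265), next to the middle one at (307,265). I'll move the wrist camera over the fragments for a precise look.

Run:
```python
from bench import ctrl
from h import *
s=ctrl.get_state()
p,r=plan(s['position'],s['tool_rot'],[.45,-.06,.30],down(1.1),maxw=.145)
```

```text
[{"travel":[-0.0045,-0.0205,-0.005],"angular":[0.0,0.0,-0.145]},{"travel":[-0.0015,-0.021,-0.005],"angular":[0.0,0.0,-0.145]},{"travel":[0.0015,-0.0205,-0.005],"angular":[0.0,0.0,-0.14]},{"travel":[0.005,-0.0205,-0.005],"angular":[0.0,0.0,-0.145]},{"travel":[0.007,-0.0195,-0.005],"angular":[0.0,0.0,-0.145]}]
[{"travel":[0.0105,-0.0185,-0.005],"angular":[0.0,0.0,-0.145]},{"travel":[0.0125,-0.0165,-0.005],"angular":[0.0,0.0,-0.145]},{"travel":[0.015,-0.0145,-0.005],"angular":[0.005,0.0,-0.145]}]
end err mm [-0.1  0.2 -0.1] rad [-0.002  0.     0.002]
```

>>> servo_tool(series=[{"travel":[-0.0045,-0.0205,-0.005],"angular":[0,0,-0.145]},{"travel":[-0.0015,-0.021,-0.005],"angular":[0,0,-0.145]},{"travel":[0.0015,-0.0205,-0.005],"angular":[0,0,-0.145]},{"travel":[0.005,-0.0205,-0.005],"angular":[0,0,-0.145]},{"travel":[0.007,-0.0195,-0.005],"angular":[0,0,-0.145]}], claw=0.06)

```text
time: 16.7
position: [0.4603, -0.1212, 0.2847]
tool_rot: [-2.962, -1.046, -0.001]
ft_force: [-0.8, -0.2, 0.7]
grip_width: 0.636
```

>>> servo_tool(series=[{"travel":[0.0105,-0.0185,-0.005],"angular":[0,0,-0.145]},{"travel":[0.0125,-0.0165,-0.005],"angular":[0,0,-0.145]},{"travel":[0.015,-0.0145,-0.005],"angular":[0,0,-0.145]},{"travel":[0,0,0],"angular":[0,0,0]},{"travel":[0,0,0],"angular":[0,0,0]}])

```text
time: 17.2
position: [0.4499, -0.0602, 0.2996]
tool_rot: [2.673, 1.65, 0.0]
ft_force: [-0.3, -0.1, 0.3]
grip_width: 0.693
```

```bash
python3 look.py 10 wrist top
```

```text
{'time': 17.2, 'position': array([ 0.4499, -0.0602,  0.2996]), 'tool_rot': array([2.6728e+00, 1.6496e+00, 3.0000e-04]), 'grip_width': 0.6927943239235893, 'ft_force': array([-0.3131, -0.1471,  0.2566]), 'joint_positions': array([ 0.505 , -0.1165, -0.3909,  1.7906, -0.0441,  1.4583, -0.3434])}
```

View pics/wrist_10.png

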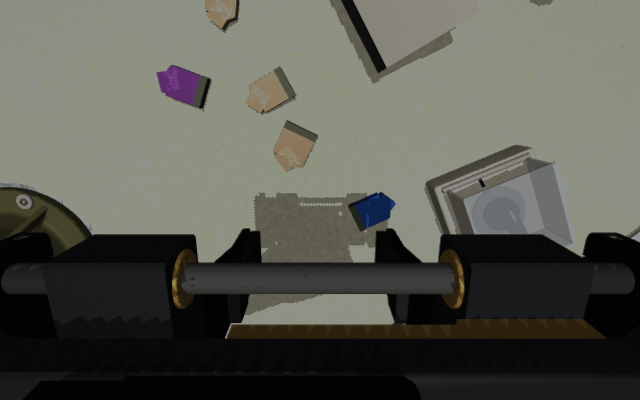

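Run:
```python
from h import *
im=cv2.imread('pics/wrist_10.png')
cv2.imwrite('pics/c10.png',cv2.resize(im[55:185,150:330],None,fx=4,fy=4,interpolation=cv2.INTER_NEAREST))
hsv=cv2.cvtColor(im,cv2.COLOR_BGR2HSV)
for p in [(296,145),(290,155),(302,130),(271,90),(287,80),(260,140),(300,100)]: print(p,hsv[p[1],p[0]],im[p[1],p[0]])
```

```text
(296, 145) [ 17  87 138] [ 91 118 138]
(290, 155) [ 22  62 139] [105 130 139]
(302, 130) [35 42 73] [61 73 71]
(271, 90) [ 19  81 142] [ 97 126 142]
(287, 80) [37 39 59] [50 59 57]
(260, 140) [ 36  28 146] [130 146 143]
(300, 100) [ 35  32 145] [127 145 142]
```

View pics/c10.png

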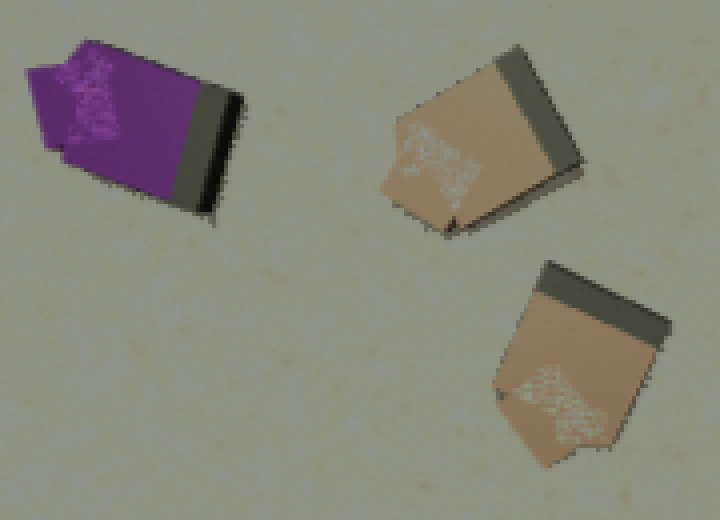

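```bash
cat > frag.py <<'E'
from h import *
import pickle
def frags(img,cal,zt=.014,roi=None):
    hsv=cv2.cvtColor(img,cv2.COLOR_BGR2HSV)
    tan=cv2.inRange(hsv,(10,48,95),(26,160,255))
    if roi is not None:
        m=np.zeros_like(tan);m[roi[1]:roi[3],roi[0]:roi[2]]=255;tan&=m
    tan=cv2.morphologyEx(tan,cv2.MORPH_CLOSE,np.ones((5,5),np.uint8))
    out=[]
    for c in cv2.findContours(tan,cv2.RETR_EXTERNAL,cv2.CHAIN_APPROX_NONE)[0]:
        if cv2.contourArea(c)<60: continue
        P=onz(cal,c[:,0,:],zt)[:,:2]*1e3
        (cx,cy),(w,h),a=cv2.minAreaRect(P.astype(np.float32))
        # band: dark pixels near
        near=cv2.dilate(cv2.drawContours(np.zeros_like(tan),[c],-1,255,-1),np.ones((15,15),np.uint8))
        band=cv2.inRange(hsv,(25,20,30),(60,90,92))&near&~tan
        band=cv2.morphologyEx(band,cv2.MORPH_OPEN,np.ones((3,3),np.uint8))
        bc=max(cv2.findContours(band,cv2.RETR_EXTERNAL,cv2.CHAIN_APPROX_NONE)[0],key=cv2.contourArea,default=None)
        if bc is None: continue
        B=onz(cal,bc[:,0,:],zt)[:,:2]*1e3
        r=cv2.minAreaRect(B.astype(np.float32));b=cv2.boxPoints(r)
        e=[b[1]-b[0],b[2]-b[1]];l=[np.linalg.norm(x) for x in e];i=int(np.argmax(l))
        yv=e[i]/l[i];xv=np.array([-yv[1],yv[0]])
        if xv@(np.array([cx,cy])-np.array(r[0]))<0:xv=-xv
        yv=np.array([-xv[1],xv[0]])
        A=np.r_[P,B];u=A@xv;v=A@yv
        # parallel part
        tp=P[(P@xv)<u.min()+44];vv=tp@yv
        e0=u.min();mid=xv*(e0+31)+yv*(vv.min()+vv.max())/2
        out.append(dict(pix=c[:,0].mean(0).round(),mid=mid.round(1),head=np.arctan2(xv[1],xv[0]),w=vv.max()-vv.min(),L=u.max()-e0,bw=l[i],bt=l[1-i]))
        print({k:(np.round(x,3)) for k,x in out[-1].items()})
    return out
E
python3 - <<'E'
from frag import *
print('wrist');frags(cv2.imread('pics/wrist_10.png'),pickle.load(open('wrist_10.pkl','rb')),roi=(150,0,330,185))
print('top');frags(cv2.imread('pics/top_10.png'),pickle.load(open('top_10.pkl','rb')),roi=(240,240,360,290))
E
```

```text
wrist
{'pix': array([292., 149.]), 'mid': array([428.1, -30.1]), 'head': np.float32(-2.494), 'w': np.float64(44.64), 'L': np.float64(61.592), 'bw': np.float32(44.892), 'bt': np.float32(9.714)}
{'pix': array([266.,  93.]), 'mid': array([431.9,  46.4]), 'head': np.float32(-3.098), 'w': np.float64(37.222), 'L': np.float64(60.195), 'bw': np.float32(40.949), 'bt': np.float32(9.498)}
top
{'pix': array([307., 265.]), 'mid': array([429.4,  46.4]), 'head': np.float32(3.095), 'w': np.float64(38.112), 'L': np.float64(56.305), 'bw': np.float32(10.91), 'bt': np.float32(5.409)}
```

The fragment at wrist (292,149) is 44 mm wide, so it is c. The one at (266,93) is about 40 mm wide, so probably a. I need the rack pose and the third fragment precisely, so one more view.

Run:
```python
from bench import ctrl
from h import *
s=ctrl.get_state()
p,r=plan(s['position'],s['tool_rot'],[.47,.14,.34],down(.1),maxw=.145)
```

```text
[{"travel":[0.027,-0.0105,-0.006],"angular":[0.0,0.0,0.145]},{"travel":[0.025,-0.014,-0.0055],"angular":[0.0,0.0,0.14]},{"travel":[0.023,-0.0175,-0.006],"angular":[0.0,0.0,0.145]},{"travel":[0.0205,-0.0205,-0.006],"angular":[0.0,0.0,0.145]},{"travel":[0.017,-0.0235,-0.0055],"angular":[0.0,0.0,0.14]}]
[{"travel":[0.0135,-0.025,-0.006],"angular":[0.0,0.0,0.145]},{"travel":[0.01,-0.0275,-0.006],"angular":[0.0,0.0,0.145]}]
end err mm [-0.1 -0.1 -0.2] rad [-0.     0.    -0.001]
```

>>> servo_tool(series=[{"travel":[0.027,-0.0105,-0.006],"angular":[0,0,0.145]},{"travel":[0.025,-0.014,-0.0055],"angular":[0,0,0.14]},{"travel":[0.023,-0.0175,-0.006],"angular":[0,0,0.145]},{"travel":[0.0205,-0.0205,-0.006],"angular":[0,0,0.145]},{"travel":[0.017,-0.0235,-0.0055],"angular":[0,0,0.14]}])

```text
time: 17.8
position: [0.4637, 0.0839, 0.3286]
tool_rot: [-3.084, -0.598, 0.0]
ft_force: [0.0, -1.0, -0.4]
grip_width: 0.688
```

>>> servo_tool(series=[{"travel":[0.0135,-0.025,-0.006],"angular":[0,0,0.145]},{"travel":[0.01,-0.0275,-0.006],"angular":[0,0,0.145]},{"travel":[0,0,0],"angular":[0,0,0]},{"travel":[0,0,0],"angular":[0,0,0]},{"travel":[0,0,0],"angular":[0,0,0]}])

```text
time: 18.3
position: [0.4693, 0.1395, 0.34]
tool_rot: [3.137, 0.158, -0.002]
ft_force: [0.6, -0.6, -1.0]
grip_width: 0.689
```

```bash
python3 look.py 11 wrist
```

```text
{'time': 18.3, 'position': array([0.4693, 0.1395, 0.34  ]), 'tool_rot': array([ 3.137e+00,  1.580e-01, -1.700e-03]), 'grip_width': 0.6889500675633016, 'ft_force': array([ 0.591 , -0.6074, -1.0277]), 'joint_positions': array([ 0.3811, -0.0358, -0.6963,  1.6364, -0.0227,  1.5338, -1.7843])}
```

View pics/wrist_11.png

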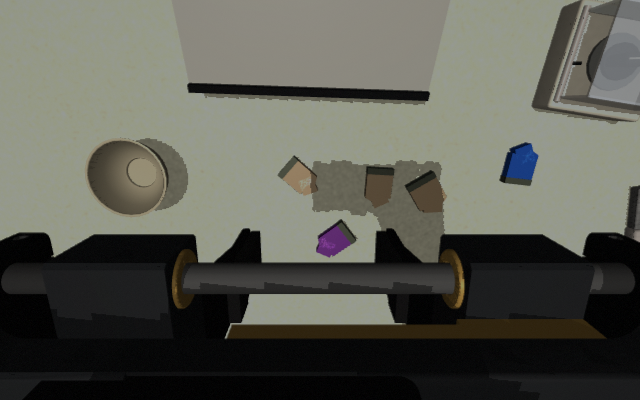

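Run:
```python
from frag import *
im=cv2.imread('pics/wrist_11.png');c=pickle.load(open('wrist_11.pkl','rb'))
g=cv2.cvtColor(im,cv2.COLOR_BGR2GRAY)
up=[];lo=[]
for x in range(195,425,5):
    col=g[70:115,x].astype(int);k=np.where(col<45)[0]
    # half crossing subpixel
    def cross(i,j,t=70): return 70+i+(t-col[i])/(col[j]-col[i])*(j-i)
    i=k[0];up.append((x,cross(i-1,i)));lo.append((x,70+k[-1]+.5))
up=np.array(up);f=np.polyfit(up[:,0],up[:,1],1);print(f,np.abs(np.polyval(f,up[:,0])-up[:,1]).max())
row=g[88:90,:].mean(0); k=np.where(g[86:98,150:460].min(0)<45)[0]+150;print('black cols',k[0],k[-1])
E_=onz(c,[(k[0],np.polyval(f,k[0])),(k[-1]+1,np.polyval(f,k[-1]+1))],.036);print(E_,np.linalg.norm(E_[0]-E_[1]))
o=E_.mean(0);d=E_[0]-E_[1];yaw=np.arctan2(-d[0],d[1]);print('origin',o,'yaw',yaw)
l=np.array(lo);f2=np.polyfit(l[:,0],l[:,1],1);print('lower',onz(c,[(k[0],np.polyval(f2,k[0])),(k[-1],np.polyval(f2,k[-1]))],.036-.01*np.sin(.4)+.008*np.cos(.4)))
cv2.imwrite('pics/c11.png',cv2.resize(im[145:225,265:455],None,fx=4,fy=4,interpolation=cv2.INTER_NEAREST))
frags(im,c,zt=.013,roi=(260,140,330,230))
# top view check
t=ctrl=None
```

```text
[3.51737941e-02 7.57042174e+01] 0.2935211843752228
black cols 188 429
[[0.55193504 0.31612498 0.036     ]
 [0.57307284 0.00386705 0.036     ]] 0.31297255388777356
origin [0.56250394 0.15999601 0.036     ] yaw 0.06759026177341858
lower [[0.53993257 0.31486096 0.0394743 ]
 [0.56098932 0.00400337 0.0394743 ]]
{'pix': array([302., 180.]), 'mid': array([434.1, 160.6]), 'head': np.float32(-2.194), 'w': np.float64(35.302), 'L': np.float64(59.04), 'bw': np.float32(37.869), 'bt': np.float32(8.779)}
```

View pics/c11.png

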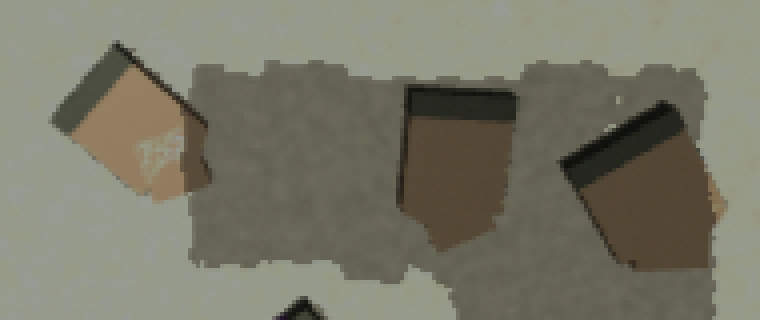

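Fragment b, about 36 mm wide, is at (302,180). The rack origin is (0.5625,0.160,0.036) with yaw 0.068. I'll grasp c first.

```bash
cat >> h.py <<'E'
RY=.0676;RO=np.array([.5625,.160,.036])
RR=R.from_euler('z',RY)*R.from_euler('y',-.4)
def rackpose(x,y,z):  # TCP target in rack frame, tool x = -rack x
    return RO+RR.apply([x,y,z]), RR*R.from_euler('y',np.pi)
def graspxy(mid,head,off): return np.array(mid)+off*np.array([np.cos(head),np.sin(head)])
E
python3 - <<'E'
from bench import ctrl
from h import *
print(RR.as_matrix().round(3)); print(rackpose(0,0,0)[1].as_matrix().round(3))
s=ctrl.get_state()
x,y=graspxy([.4281,-.0301],-2.494,-.008);print(x,y)
p,r=plan(s['position'],s['tool_rot'],[x,y,.10],down(.648),maxw=.145)
p,r=plan(p,r,[x,y,.014],down(.648))
E
```

```text
[[ 0.919 -0.068 -0.389]
 [ 0.062  0.998 -0.026]
 [ 0.389  0.     0.921]]
[[-0.919 -0.068  0.389]
 [-0.062  0.998  0.026]
 [-0.389  0.    -0.921]]
0.4344803070694836 -0.02527385436408125
[{"travel":[-0.0075,0.023,0.0345],"angular":[0.0,0.0,-0.08]},{"travel":[-0.009,0.022,0.034],"angular":[0.0,0.0,-0.075]},{"travel":[-0.0105,0.0215,0.0345],"angular":[0.0,0.0,-0.08]},{"travel":[-0.0125,0.021,0.034],"angular":[0.0,0.0,-0.08]},{"travel":[-0.014,0.0195,0.0345],"angular":[0.0,0.0,-0.075]}]
[{"travel":[-0.0155,0.0185,0.0345],"angular":[0.0,0.0,-0.08]},{"travel":[-0.0165,0.017,0.034],"angular":[0.0,0.0,-0.08]}]
end err mm [-0.2 -0.1 -0.2] rad [-0.     0.001  0.002]
[{"travel":[0.0,0.0,0.043],"angular":[0.0,0.0,0.0]},{"travel":[0.0,0.0,0.043],"angular":[0.0,0.0,0.0]}]
end err mm [-0.2 -0.  -0.2] rad [-0.     0.001  0.002]
```

>>> servo_tool(series=[{"travel":[-0.0075,0.023,0.0345],"angular":[0,0,-0.08]},{"travel":[-0.009,0.022,0.034],"angular":[0,0,-0.075]},{"travel":[-0.0105,0.0215,0.0345],"angular":[0,0,-0.08]},{"travel":[-0.0125,0.021,0.034],"angular":[0,0,-0.08]},{"travel":[-0.014,0.0195,0.0345],"angular":[0,0,-0.075]}], claw=0.058)

```text
time: 18.85
position: [0.444, 0.0212, 0.1678]
tool_rot: [3.045, 0.768, 0.0]
ft_force: [0.9, -0.4, -0.6]
grip_width: 0.667
```

>>> servo_tool(series=[{"travel":[-0.0155,0.0185,0.0345],"angular":[0,0,-0.08]},{"travel":[-0.0165,0.017,0.034],"angular":[0,0,-0.08]},{"travel":[0,0,0],"angular":[0,0,0]},{"travel":[0,0,0],"angular":[0,0,0]},{"travel":[0,0,0],"angular":[0,0,0]}])

```text
time: 19.35
position: [0.4363, -0.0229, 0.1019]
tool_rot: [2.975, 1.006, 0.004]
ft_force: [-0.0, 1.1, 0.8]
grip_width: 0.664
```

```bash
python3 look.py 12 wrist top
python3 - <<'E'
from h import *
im=cv2.imread('pics/top_12.png')
cv2.imwrite('pics/c12.png',cv2.resize(im[220:320,240:400],None,fx=5,fy=5,interpolation=cv2.INTER_CUBIC))
E
```

```text
{'time': 19.35, 'position': array([ 0.4363, -0.0229,  0.1019]), 'tool_rot': array([2.9751, 1.0063, 0.0037]), 'grip_width': 0.6635190725410784, 'ft_force': array([-0.0414,  1.1476,  0.8291]), 'joint_positions': array([ 5.0990e-01, -1.8000e-03, -5.1340e-01,  2.0986e+00, -9.0000e-04,
        1.0420e+00, -9.2150e-01])}
```

View pics/wrist_12.png

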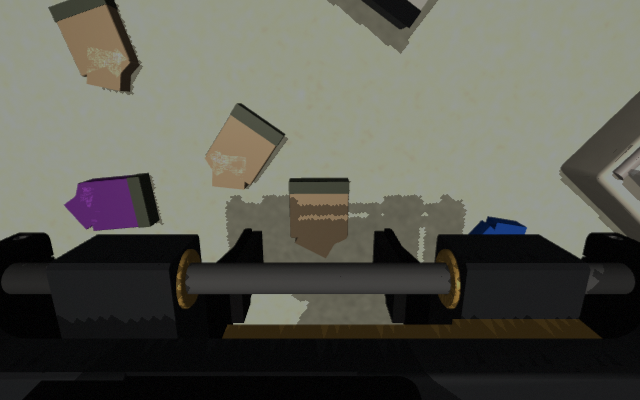

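View pics/c12.png

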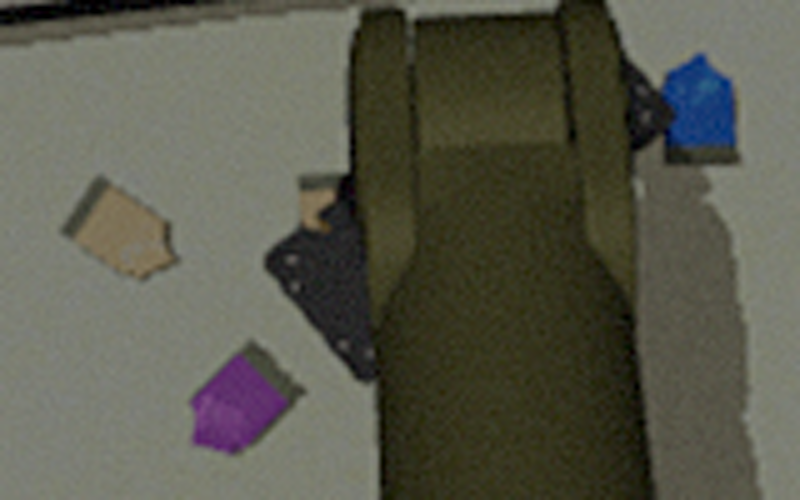

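Fragment c at (319,215) is square to the tool and centred between the fingers. I'll go down and grasp.

>>> servo_tool(series=[{"travel":[0,0,0.03],"angular":[0,0,0]},{"travel":[0,0,0.03],"angular":[0,0,0]},{"travel":[0,0,0.02],"angular":[0,0,0]},{"travel":[0,0,0.006],"angular":[0,0,0]},{"travel":[0,0,0],"angular":[0,0,0]}])

```text
time: 19.95
position: [0.4352, -0.0227, 0.0147]
tool_rot: [-2.975, -1.008, 0.0]
ft_force: [-0.8, -0.1, 0.8]
grip_width: 0.665
```

>>> servo_tool(series=[{"travel":[0,0,0],"angular":[0,0,0]},{"travel":[0,0,0],"angular":[0,0,0]},{"travel":[0,0,0],"angular":[0,0,0]}])

```text
time: 20.25
position: [0.4359, -0.0233, 0.0156]
tool_rot: [2.975, 1.007, 0.003]
ft_force: [0.5, -0.8, -0.4]
grip_width: 0.666
```

>>> servo_tool(series=[{"travel":[0,0,0],"angular":[0,0,0]},{"travel":[0,0,0],"angular":[0,0,0]},{"travel":[0,0,0],"angular":[0,0,0]},{"travel":[0,0,0],"angular":[0,0,0]}], claw=0.0, squeeze=20)

```text
time: 20.65
position: [0.4352, -0.0233, 0.0148]
tool_rot: [2.975, 1.007, 0.0]
ft_force: [0.5, -0.8, 2.8]
grip_width: 0.504
```

>>> servo_tool(series=[{"travel":[0,0,-0.03],"angular":[0,0,0]},{"travel":[0,0,-0.045],"angular":[0,0,0]},{"travel":[0,0,-0.045],"angular":[0,0,0]},{"travel":[0,0,-0.03],"angular":[0,0,0]},{"travel":[0,0,0],"angular":[0,0,0]}])

```text
time: 21.15
position: [0.438, -0.0233, 0.1689]
tool_rot: [2.971, 1.006, 0.011]
ft_force: [1.5, 0.3, -0.1]
grip_width: 0.503
```

```bash
python3 look.py 13 wrist
python3 - <<'E'
from bench import ctrl
from h import *
s=ctrl.get_state()
t0,Rt=rackpose(.026,-.09,.08)
p,r=plan(s['position'],s['tool_rot'],t0,Rt,maxw=.145)
E
```

```text
{'time': 21.15, 'position': array([ 0.438 , -0.0233,  0.1689]), 'tool_rot': array([2.9715, 1.0057, 0.0115]), 'grip_width': 0.5027801908505466, 'ft_force': array([ 1.4949,  0.3484, -0.1397]), 'joint_positions': array([ 0.5298, -0.0827, -0.5101,  2.0218, -0.0417,  1.1839, -0.8815])}
[{"travel":[0.0085,0.0,0.0025],"angular":[-0.03,-0.01,-0.14]},{"travel":[0.0085,0.0015,0.0025],"angular":[-0.025,-0.005,-0.14]},{"travel":[0.0085,0.002,0.0025],"angular":[-0.03,-0.01,-0.14]},{"travel":[0.008,0.0035,0.0025],"angular":[-0.025,-0.01,-0.14]},{"travel":[0.0075,0.0045,0.003],"angular":[-0.03,-0.005,-0.14]}]
[{"travel":[0.0065,0.0055,0.0025],"angular":[-0.03,-0.01,-0.14]},{"travel":[0.006,0.006,0.003],"angular":[-0.025,-0.01,-0.135]},{"travel":[0.0055,0.007,0.0025],"angular":[-0.03,-0.005,-0.14]},{"travel":[0.004,0.0075,0.0035],"angular":[-0.025,-0.01,-0.14]},{"travel":[0.003,0.0075,0.003],"angular":[-0.03,-0.01,-0.14]}]
[{"travel":[0.002,0.0085,0.0035],"angular":[-0.03,-0.005,-0.14]},{"travel":[0.001,0.008,0.0035],"angular":[-0.025,-0.01,-0.14]},{"travel":[-0.0005,0.008,0.004],"angular":[-0.03,-0.01,-0.14]},{"travel":[-0.001,0.008,0.004],"angular":[-0.03,-0.005,-0.14]},{"travel":[-0.0025,0.0075,0.0045],"angular":[-0.025,-0.01,-0.14]}]
[{"travel":[-0.0035,0.007,0.0045],"angular":[-0.03,-0.01,-0.14]},{"travel":[-0.004,0.0065,0.005],"angular":[-0.025,-0.005,-0.14]},{"travel":[-0.005,0.0055,0.005],"angular":[-0.03,-0.01,-0.14]}]
end err mm [ 0.1  0.1 -0. ] rad [ 0.    -0.     0.002]
```

View pics/wrist_13.png

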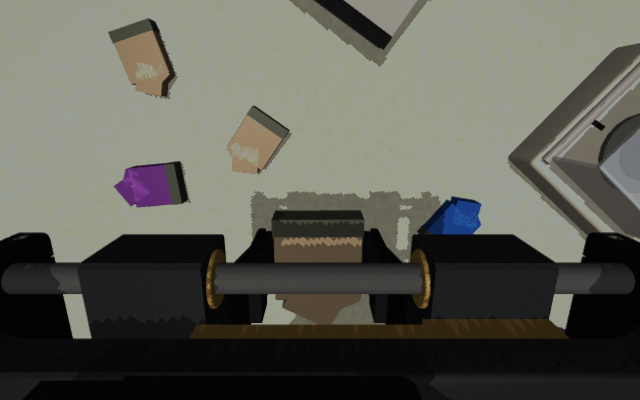

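Run:
```python
from h import *
import pickle
c=pickle.load(open('wrist_13.pkl','rb'))
Rc=R.from_rotvec(c['rvec']); cam=-Rc.inv().apply(c['tvec'])
M=np.array([[0,-.964,-.265],[1,0,.001],[-.001,-.265,.964]]);M=R.from_matrix(M) # cam->tool
Rt=Rc.inv()*M.inv(); tcp=cam-Rt.apply([.0729,-.0009,-.1508])
print(tcp,Rt.as_rotvec())
for xe in (.018,.022,.026):
    P=[[xe,0,.0008],[xe,0,.0148],[xe-.01,0,.0008]]
    print(xe,proj(c,tcp+Rt.apply(P)).round(1).tolist())
im=cv2.imread('pics/wrist_13.png')
cv2.imwrite('pics/c13.png',cv2.resize(im[195:330,240:400],None,fx=4,fy=4,interpolation=cv2.INTER_NEAREST))
```

```text
[ 0.43818612 -0.02335267  0.16898494] [2.97118243 1.00592118 0.01056094]
0.018 [[319.2, 223.1], [319.1, 214.0], [319.2, 242.5]]
0.022 [[319.2, 215.2], [319.1, 206.6], [319.2, 234.8]]
0.026 [[319.2, 207.2], [319.1, 199.2], [319.2, 227.1]]
```

View pics/c13.png

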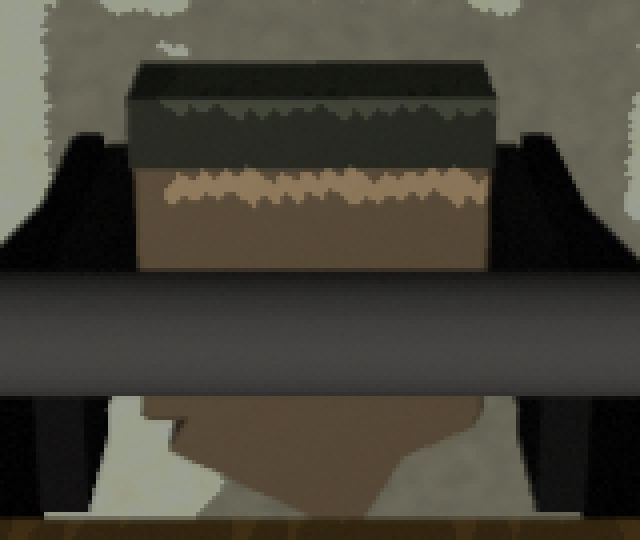

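Run:
```python
from bench import ctrl
from h import *
for i in range(3): ctrl.get_image('side')
s=ctrl.get_state();print(s['position'],s['tool_rot'])
t0,Rt=rackpose(.023,-.09,.08)
p,r=plan(s['position'],s['tool_rot'],t0,Rt,maxw=.149)
```

```text
[ 0.43372381 -0.0231248   0.16292468] [-2.97440905 -1.00692102  0.00438685]
[{"travel":[0.0085,0.0,0.0025],"angular":[-0.03,-0.01,-0.14]},{"travel":[0.0085,0.0015,0.0025],"angular":[-0.025,-0.005,-0.14]},{"travel":[0.0085,0.0025,0.002],"angular":[-0.03,-0.01,-0.14]},{"travel":[0.008,0.0035,0.0025],"angular":[-0.03,-0.01,-0.14]},{"travel":[0.0075,0.0045,0.0025],"angular":[-0.025,-0.01,-0.14]}]
[{"travel":[0.0065,0.005,0.0025],"angular":[-0.03,-0.005,-0.135]},{"travel":[0.006,0.0065,0.0025],"angular":[-0.03,-0.01,-0.14]},{"travel":[0.0055,0.007,0.003],"angular":[-0.03,-0.01,-0.14]},{"travel":[0.004,0.007,0.003],"angular":[-0.025,-0.01,-0.14]},{"travel":[0.003,0.008,0.003],"angular":[-0.03,-0.005,-0.14]}]
[{"travel":[0.002,0.008,0.003],"angular":[-0.03,-0.01,-0.14]},{"travel":[0.0005,0.0085,0.0035],"angular":[-0.025,-0.01,-0.14]},{"travel":[0.0,0.008,0.004],"angular":[-0.03,-0.005,-0.14]},{"travel":[-0.0015,0.008,0.004],"angular":[-0.03,-0.01,-0.14]},{"travel":[-0.0025,0.0075,0.004],"angular":[-0.025,-0.01,-0.14]}]
[{"travel":[-0.003,0.007,0.0045],"angular":[-0.03,-0.01,-0.14]},{"travel":[-0.0045,0.0065,0.005],"angular":[-0.03,-0.005,-0.14]},{"travel":[-0.005,0.0055,0.005],"angular":[-0.025,-0.01,-0.135]}]
end err mm [-0.1 -0.1  0.2] rad [-0.002 -0.001 -0.002]
```

>>> servo_tool(series=[{"travel":[0.0085,0,0.0025],"angular":[-0.03,-0.01,-0.14]},{"travel":[0.0085,0.0015,0.0025],"angular":[-0.025,-0.005,-0.14]},{"travel":[0.0085,0.0025,0.002],"angular":[-0.03,-0.01,-0.14]},{"travel":[0.008,0.0035,0.0025],"angular":[-0.03,-0.01,-0.14]},{"travel":[0.0075,0.0045,0.0025],"angular":[-0.025,-0.01,-0.14]}])

```text
time: 21.85
position: [0.4689, 0.003, 0.1502]
tool_rot: [2.331, 1.886, -0.001]
ft_force: [0.5, 0.3, -1.0]
grip_width: 0.502
```

>>> servo_tool(series=[{"travel":[0.0065,0.005,0.0025],"angular":[-0.03,-0.005,-0.135]},{"travel":[0.006,0.0065,0.0025],"angular":[-0.03,-0.01,-0.14]},{"travel":[0.0055,0.007,0.003],"angular":[-0.03,-0.01,-0.14]},{"travel":[0.004,0.007,0.003],"angular":[-0.025,-0.01,-0.14]},{"travel":[0.003,0.008,0.003],"angular":[-0.03,-0.005,-0.14]}])

```text
time: 22.35
position: [0.5032, 0.0289, 0.1375]
tool_rot: [1.473, 2.465, 0.011]
ft_force: [1.3, -1.0, -0.0]
grip_width: 0.501
```

>>> servo_tool(series=[{"travel":[0.002,0.008,0.003],"angular":[-0.03,-0.01,-0.14]},{"travel":[0.0005,0.0085,0.0035],"angular":[-0.025,-0.01,-0.14]},{"travel":[0,0.008,0.004],"angular":[-0.03,-0.005,-0.14]},{"travel":[-0.0015,0.008,0.004],"angular":[-0.03,-0.01,-0.14]},{"travel":[-0.0025,0.0075,0.004],"angular":[-0.025,-0.01,-0.14]}])

```text
time: 22.85
position: [0.5378, 0.054, 0.1256]
tool_rot: [0.497, 2.733, 0.012]
ft_force: [0.1, -0.1, -1.1]
grip_width: 0.501
```

>>> servo_tool(series=[{"travel":[-0.003,0.007,0.0045],"angular":[-0.03,-0.01,-0.14]},{"travel":[-0.0045,0.0065,0.005],"angular":[-0.03,-0.005,-0.14]},{"travel":[-0.005,0.0055,0.005],"angular":[-0.025,-0.01,-0.135]},{"travel":[0,0,0],"angular":[0,0,0]},{"travel":[0,0,0],"angular":[0,0,0]}])

```text
time: 23.35
position: [0.5588, 0.0694, 0.1186]
tool_rot: [-0.084, 2.742, 0.016]
ft_force: [-0.6, 0.2, -0.6]
grip_width: 0.503
```

```bash
python3 look.py 14 wrist side;python3 - <<'E'
from bench import ctrl
from h import *
s=ctrl.get_state();print(s['position'],s['tool_rot'])
print('rack frame',RR.inv().apply(s['position']-RO).round(4))
t0,Rt=rackpose(.023,-.09,.04);p,r=plan(s['position'],s['tool_rot'],t0,Rt,maxw=.149)
E
```

```text
{'time': 23.35, 'position': array([0.5588, 0.0694, 0.1186]), 'tool_rot': array([-0.0844,  2.7419,  0.016 ]), 'grip_width': 0.5027232869706348, 'ft_force': array([-0.6427,  0.175 , -0.5851]), 'joint_positions': array([ 0.3427, -0.012 , -0.5415,  2.133 ,  0.0822,  0.6255,  1.3753])}
[0.55942745 0.06956346 0.11962727] [-0.08628056  2.73995072  0.01556245]
rack frame [ 0.0241 -0.09    0.0806]
[{"travel":[0.001,0.0,0.0405],"angular":[-0.005,0.0,-0.005]}]
end err mm [-0.1  0.1 -0.1] rad [0.002 0.    0.001]
```

View pics/wrist_14.png

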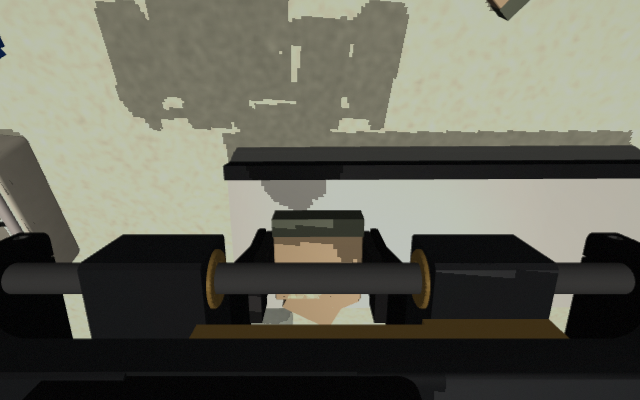

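View pics/side_14.png

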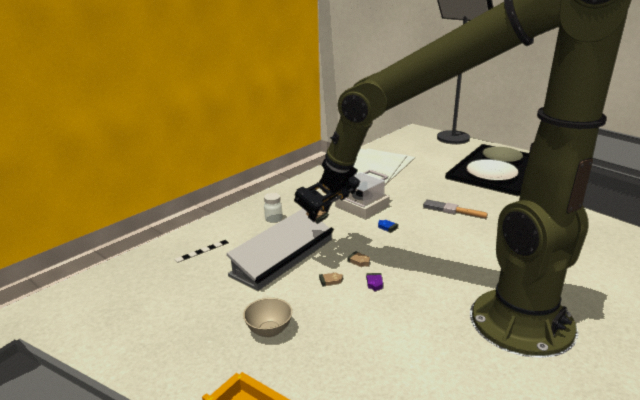

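Run:
```python
from h import *
import pickle
c=pickle.load(open('wrist_14.pkl','rb'))
print(proj(c,RO+RR.apply([[0,-.09,0],[0,-.155,0],[0,-.09,.008],[-.01,-.09,.008]])).round(1))
g=cv2.cvtColor(cv2.imread('pics/wrist_14.png'),cv2.COLOR_BGR2GRAY);print(g[140:190:1,318].tolist()); print(g[172,215:240].tolist())
```

```text
[[316.9 177.4]
 [224.8 177.8]
 [316.9 179.9]
 [316.8 165.4]]
[117, 117, 118, 120, 118, 118, 92, 54, 50, 52, 53, 54, 54, 52, 52, 53, 52, 53, 52, 53, 51, 18, 5, 4, 7, 10, 16, 17, 18, 18, 18, 17, 18, 17, 17, 19, 18, 16, 18, 17, 118, 124, 124, 125, 124, 124, 124, 124, 124, 125]
[191, 190, 190, 190, 189, 190, 190, 190, 101, 34, 23, 23, 23, 24, 24, 24, 25, 25, 24, 24, 24, 24, 23, 24, 24]
```

>>> servo_tool(series=[{"travel":[0.001,0,0.02],"angular":[0,0,0]},{"travel":[0,0,0.02],"angular":[0,0,0]},{"travel":[0,0,0],"angular":[0,0,0]},{"travel":[0,0,0],"angular":[0,0,0]},{"travel":[0,0,0],"angular":[0,0,0]}])

```text
time: 23.95
position: [0.5752, 0.0706, 0.0842]
tool_rot: [-0.089, 2.737, 0.015]
ft_force: [0.8, -0.1, -0.4]
grip_width: 0.501
```

```bash
python3 look.py 15 wrist
python3 - <<'E'
from bench import ctrl
from h import *
import pickle
s=ctrl.get_state();
print('rack frame',RR.inv().apply(s['position']-RO).round(4),(rackpose(0,0,0)[1].inv()*R.from_rotvec(s['tool_rot'])).as_rotvec().round(3))
c=pickle.load(open('wrist_15.pkl','rb'))
print(proj(c,RO+RR.apply([[0,-.09,0],[0,-.155,0],[0,-.09,.008],[-.01,-.09,.008]])).round(1))
E
```

```text
{'time': 23.95, 'position': array([0.5752, 0.0706, 0.0842]), 'tool_rot': array([-0.0886,  2.7369,  0.0152]), 'grip_width': 0.5014602132559266, 'ft_force': array([ 0.7703, -0.1296, -0.4009]), 'joint_positions': array([ 0.3295,  0.0797, -0.5437,  2.1329,  0.1888,  0.548 ,  1.2893])}
rack frame [ 0.025  -0.0902  0.042 ] [ 0.003 -0.004  0.002]
[[316.6 187.8]
 [207.1 187.8]
 [316.5 191.2]
 [316.4 174. ]]
```

View pics/wrist_15.png

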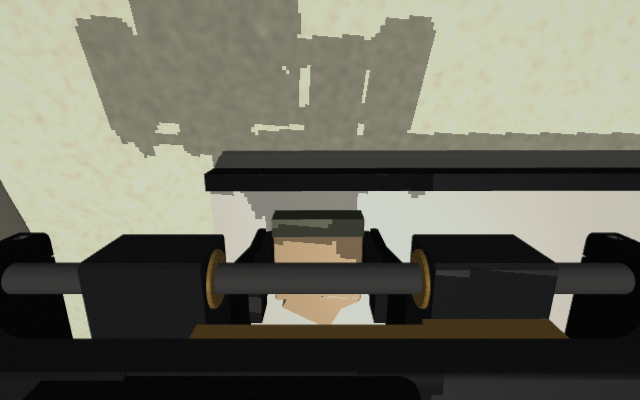

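The fragment is over its slot and square to the ledge, whose inner edge is at row 190 (predicted 191). I'll lower it to contact.

>>> servo_tool(series=[{"travel":[0.001,0,0.012],"angular":[0,0,0]},{"travel":[0,0,0.009],"angular":[0,0,0]},{"travel":[0,0,0.003],"angular":[0,0,0]},{"travel":[0,0,0],"angular":[0,0,0]},{"travel":[0,0,0],"angular":[0,0,0]}])

```text
time: 24.5
position: [0.5834, 0.071, 0.061]
tool_rot: [-0.089, 2.738, 0.015]
ft_force: [0.7, -0.6, -0.5]
grip_width: 0.501
```

```bash
cat > rk.py <<'E'
from bench import ctrl
from h import *
s=ctrl.get_state()
print(s['time'],'rack frame',RR.inv().apply(s['position']-RO).round(4),(rackpose(0,0,0)[1].inv()*R.from_rotvec(s['tool_rot'])).as_rotvec().round(3),'F rack',RR.inv().apply(s['ft_force']).round(1),s['grip_width'])
E
python3 rk.py
```

```text
24.5 rack frame [ 0.0234 -0.0902  0.0172] [ 0.003 -0.002  0.002] F rack [ 0.4 -0.6 -0.7] 0.5010672808741071
```

>>> servo_tool(series=[{"travel":[0,0,0.0015],"angular":[0,0,0]},{"travel":[0,0,0.001],"angular":[0,0,0]},{"travel":[0,0,0],"angular":[0,0,0]},{"travel":[0,0,0],"angular":[0,0,0]}])

```text
time: 24.9
position: [0.5845, 0.0709, 0.0589]
tool_rot: [-0.089, 2.738, 0.015]
ft_force: [-2.6, -0.8, 3.4]
grip_width: 0.503
```

```bash
python3 rk.py
```

```text
24.9 rack frame [ 0.0236 -0.0904  0.0149] [ 0.003 -0.003  0.002] F rack [-1.1 -0.6  4.2] 0.5028757966217722
```

Contact with 4 N along the face normal at the expected height. I'll release and retract.

>>> servo_tool(series=[{"travel":[0,0,0],"angular":[0,0,0]},{"travel":[0,0,0],"angular":[0,0,0]},{"travel":[0,0,0],"angular":[0,0,0]},{"travel":[0,0,-0.02],"angular":[0,0,0]},{"travel":[0,0,-0.03],"angular":[0,0,0]}], claw=0.058)

```text
time: 25.4
position: [0.5633, 0.0699, 0.1029]
tool_rot: [-0.089, 2.742, 0.017]
ft_force: [0.9, -1.2, 0.6]
grip_width: 0.662
```

>>> servo_tool(series=[{"travel":[0,0,-0.04],"angular":[0,0,0]},{"travel":[0,0,-0.04],"angular":[0,0,0]},{"travel":[0,0,0],"angular":[0,0,0]},{"travel":[0,0,0],"angular":[0,0,0]}])

```text
time: 25.8
position: [0.534, 0.0677, 0.1793]
tool_rot: [-0.089, 2.736, 0.014]
ft_force: [-0.8, -0.4, 0.7]
grip_width: 0.664
```

```bash
python3 look.py 16 wrist; python3 rk.py
```

```text
{'time': 25.8, 'position': array([0.534 , 0.0677, 0.1793]), 'tool_rot': array([-0.089 ,  2.7355,  0.0137]), 'grip_width': 0.6644234832055008, 'ft_force': array([-0.782 , -0.4038,  0.735 ]), 'joint_positions': array([ 0.3774, -0.1615, -0.5411,  2.1199, -0.0532,  0.7583,  1.4921])}
25.85 rack frame [ 0.0226 -0.0901  0.1443] [ 0.004 -0.002  0.002] F rack [-0.8 -0.   0.2] 0.6617719082372974
```

View pics/wrist_16.png

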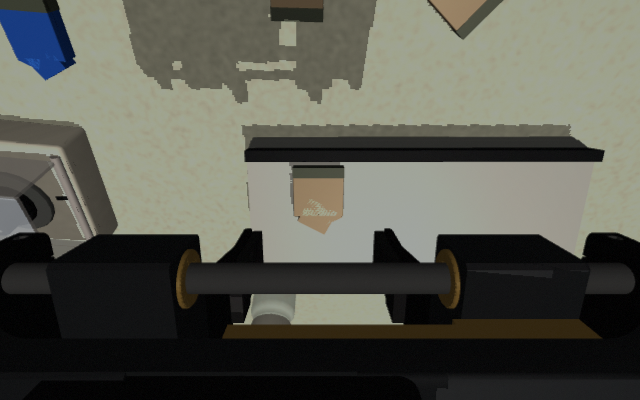

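Fragment c sits on the rack at (318,195), flat and square with a small gap to the ledge. Next is fragment b, so I'll move above it.

Run:
```python
from h import *
import pickle
c=pickle.load(open('wrist_16.pkl','rb'))
for x in(0,.003,.006): print(x,proj(c,RO+RR.apply([[x,-.09,.014]])).round(1))
g=cv2.cvtColor(cv2.imread('pics/wrist_16.png'),cv2.COLOR_BGR2GRAY);print(g[145:185,318].tolist())
from bench import ctrl
s=ctrl.get_state()
x,y=graspxy([.4341,.1606],-2.194,-.008);print(x,y)
p,r=plan(s['position'],s['tool_rot'],[x,y,.12],down(.948),maxw=.149)
```

```text
0 [[317.5 163. ]]
0.003 [[317.5 166.5]]
0.006 [[317.5 170. ]]
[43, 43, 34, 7, 4, 7, 22, 24, 25, 24, 24, 23, 24, 24, 23, 23, 25, 100, 105, 105, 40, 19, 20, 71, 75, 75, 74, 75, 75, 75, 76, 75, 75, 114, 129, 131, 131, 131, 131, 131]
0.43876911659959933 0.16709610269156408
[{"travel":[0.0065,0.0065,0.001],"angular":[0.03,0.015,0.14]},{"travel":[0.0075,0.006,0.001],"angular":[0.025,0.01,0.14]},{"travel":[0.008,0.0045,0.0015],"angular":[0.03,0.015,0.135]},{"travel":[0.0085,0.0035,0.001],"angular":[0.03,0.015,0.14]},{"travel":[0.0085,0.0025,0.001],"angular":[0.025,0.015,0.14]}]
[{"travel":[0.0095,0.001,0.001],"angular":[0.03,0.01,0.14]},{"travel":[0.009,-0.0005,0.0015],"angular":[0.03,0.015,0.135]},{"travel":[0.009,-0.001,0.001],"angular":[0.025,0.015,0.14]},{"travel":[0.009,-0.003,0.002],"angular":[0.03,0.015,0.14]},{"travel":[0.0085,-0.0035,0.0015],"angular":[0.025,0.01,0.14]}]
[{"travel":[0.0075,-0.005,0.002],"angular":[0.03,0.015,0.135]},{"travel":[0.007,-0.0055,0.0025],"angular":[0.03,0.015,0.14]},{"travel":[0.006,-0.0065,0.0025],"angular":[0.025,0.01,0.14]},{"travel":[0.005,-0.0075,0.0025],"angular":[0.03,0.015,0.14]},{"travel":[0.004,-0.008,0.003],"angular":[0.03,0.015,0.14]}]
[{"travel":[0.003,-0.008,0.0035],"angular":[0.025,0.015,0.135]}]
end err mm [-0.  -0.1 -0.1] rad [ 0.001 -0.002  0.002]
```

>>> servo_tool(series=[{"travel":[0.0065,0.0065,0.001],"angular":[0.03,0.015,0.14]},{"travel":[0.0075,0.006,0.001],"angular":[0.025,0.01,0.14]},{"travel":[0.008,0.0045,0.0015],"angular":[0.03,0.015,0.135]},{"travel":[0.0085,0.0035,0.001],"angular":[0.03,0.015,0.14]},{"travel":[0.0085,0.0025,0.001],"angular":[0.025,0.015,0.14]}])

```text
time: 26.35
position: [0.5031, 0.0996, 0.1578]
tool_rot: [0.916, 2.684, 0.014]
ft_force: [0.2, 0.4, 0.2]
grip_width: 0.669
```

>>> servo_tool(series=[{"travel":[0.0095,0.001,0.001],"angular":[0.03,0.01,0.14]},{"travel":[0.009,-0.0005,0.0015],"angular":[0.03,0.015,0.135]},{"travel":[0.009,-0.001,0.001],"angular":[0.025,0.015,0.14]},{"travel":[0.009,-0.003,0.002],"angular":[0.03,0.015,0.14]},{"travel":[0.0085,-0.0035,0.0015],"angular":[0.025,0.01,0.14]}])

```text
time: 26.85
position: [0.4733, 0.1305, 0.1399]
tool_rot: [1.868, 2.299, 0.006]
ft_force: [0.4, 0.0, -0.0]
grip_width: 0.668
```

>>> servo_tool(series=[{"travel":[0.0075,-0.005,0.002],"angular":[0.03,0.015,0.135]},{"travel":[0.007,-0.0055,0.0025],"angular":[0.03,0.015,0.14]},{"travel":[0.006,-0.0065,0.0025],"angular":[0.025,0.01,0.14]},{"travel":[0.005,-0.0075,0.0025],"angular":[0.03,0.015,0.14]},{"travel":[0.004,-0.008,0.003],"angular":[0.03,0.015,0.14]}])

```text
time: 27.35
position: [0.4435, 0.1616, 0.1222]
tool_rot: [2.674, 1.603, -0.003]
ft_force: [0.0, -0.2, -0.5]
grip_width: 0.666
```

>>> servo_tool(series=[{"travel":[0.003,-0.008,0.0035],"angular":[0.025,0.015,0.135]},{"travel":[0,0,0],"angular":[0,0,0]},{"travel":[0,0,0],"angular":[0,0,0]},{"travel":[0,0,0],"angular":[0,0,0]}])

```text
time: 27.75
position: [0.439, 0.1674, 0.12]
tool_rot: [-2.791, -1.44, -0.003]
ft_force: [0.5, -0.5, 0.2]
grip_width: 0.664
```

```bash
python3 look.py 17 wrist
```

```text
{'time': 27.75, 'position': array([0.439 , 0.1674, 0.12  ]), 'tool_rot': array([-2.7913, -1.4398, -0.0032]), 'grip_width': 0.6641153043230502, 'ft_force': array([ 0.4536, -0.4865,  0.1508]), 'joint_positions': array([ 0.4101,  0.0805, -0.85  ,  1.9997,  0.0672,  1.0877, -1.0878])}
```

View pics/wrist_17.png

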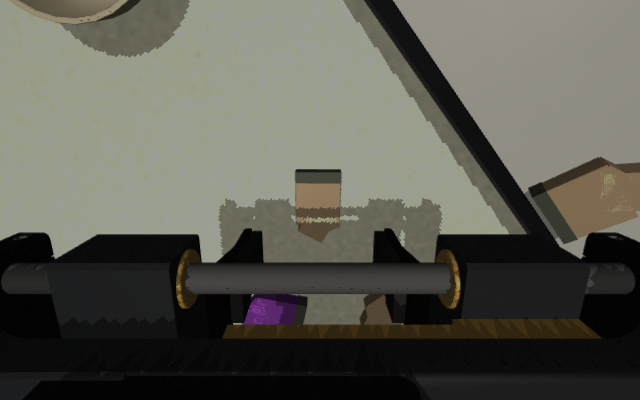

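Run:
```python
from h import *
import pickle
c=pickle.load(open('wrist_17.pkl','rb'))
Rt=down(.948);p=np.array([.439,.1674,0.012])
print(proj(c,p+Rt.apply([[0.023,0,0],[.0,0,0],[0,.029,0],[0,-.029,0],[0,.044,0],[0,-.044,0]])).round(1))
print('b edge now, world', onz(c,[(318,171.5)],.013))
```

```text
[[318.2 171. ]
 [318.1 199.1]
 [354.1 199.3]
 [282.  199. ]
 [372.7 199.4]
 [263.3 198.9]]
b edge now, world [[0.45214675 0.18598751 0.013     ]]
```

Fragment b at (318,200) is square and centred between the fingers, and the purple piece is well clear. I'll go down and grasp.

>>> servo_tool(series=[{"travel":[0,0,0.035],"angular":[0,0,0]},{"travel":[0,0,0.035],"angular":[0,0,0]},{"travel":[0,0,0.025],"angular":[0,0,0]},{"travel":[0,0,0.0115],"angular":[0,0,0]},{"travel":[0,0,0],"angular":[0,0,0]}])

```text
time: 28.3
position: [0.4388, 0.1678, 0.0132]
tool_rot: [-2.791, -1.438, -0.002]
ft_force: [-0.7, -0.3, 0.9]
grip_width: 0.668
```

>>> servo_tool(series=[{"travel":[0,0,0],"angular":[0,0,0]},{"travel":[0,0,0],"angular":[0,0,0]},{"travel":[0,0,0],"angular":[0,0,0]}])

```text
time: 28.6
position: [0.44, 0.1677, 0.0148]
tool_rot: [2.794, 1.437, 0.007]
ft_force: [-0.2, 0.7, -0.2]
grip_width: 0.668
```

>>> servo_tool(series=[{"travel":[0,0,0],"angular":[0,0,0]},{"travel":[0,0,0],"angular":[0,0,0]},{"travel":[0,0,0],"angular":[0,0,0]},{"travel":[0,0,0],"angular":[0,0,0]}], claw=0.0, squeeze=20)

```text
time: 29.0
position: [0.4393, 0.1676, 0.014]
tool_rot: [-2.793, -1.436, -0.004]
ft_force: [0.0, -0.1, 1.5]
grip_width: 0.408
```

>>> servo_tool(series=[{"travel":[0,0,-0.03],"angular":[0,0,0]},{"travel":[0,0,-0.045],"angular":[0,0,0]},{"travel":[0,0,-0.045],"angular":[0,0,0]},{"travel":[0,0,-0.03],"angular":[0,0,0]},{"travel":[0,0,0],"angular":[0,0,0]}])

```text
time: 29.5
position: [0.4417, 0.1684, 0.1682]
tool_rot: [2.791, 1.435, 0.016]
ft_force: [1.1, -0.3, -0.8]
grip_width: 0.411
```

```bash
for i in 1; do python3 look.py 18 wrist side top; done
python3 - <<'E'
from h import *
import pickle
im=cv2.imread('pics/wrist_18.png')
cv2.imwrite('pics/c18.png',cv2.resize(im[195:330,240:400],None,fx=4,fy=4,interpolation=cv2.INTER_NEAREST))
from bench import ctrl
s=ctrl.get_state();print(s['position'],s['tool_rot'])
t0,Rt=rackpose(.023,.09,.08)
p,r=plan(s['position'],s['tool_rot'],t0,Rt,maxw=.149)
E
```

```text
{'time': 29.5, 'position': array([0.4417, 0.1684, 0.1682]), 'tool_rot': array([2.7915, 1.4352, 0.0164]), 'grip_width': 0.411318805517313, 'ft_force': array([ 1.0753, -0.3106, -0.7618]), 'joint_positions': array([ 0.453 ,  0.0138, -0.8695,  1.944 ,  0.0137,  1.1781, -1.0426])}
[0.43819283 0.16688135 0.16289976] [-2.79326755e+00 -1.43617519e+00 -1.59431925e-03]
[{"travel":[0.008,0.0025,0.003],"angular":[-0.03,-0.015,-0.14]},{"travel":[0.008,0.0035,0.0025],"angular":[-0.025,-0.01,-0.14]},{"travel":[0.007,0.0045,0.003],"angular":[-0.03,-0.015,-0.135]},{"travel":[0.0065,0.0055,0.0025],"angular":[-0.025,-0.015,-0.14]},{"travel":[0.006,0.006,0.003],"angular":[-0.03,-0.01,-0.14]}]
[{"travel":[0.005,0.007,0.003],"angular":[-0.03,-0.015,-0.14]},{"travel":[0.004,0.0075,0.003],"angular":[-0.025,-0.015,-0.14]},{"travel":[0.003,0.0075,0.0035],"angular":[-0.03,-0.01,-0.135]},{"travel":[0.0015,0.008,0.0035],"angular":[-0.03,-0.015,-0.14]},{"travel":[0.001,0.008,0.0035],"angular":[-0.025,-0.015,-0.14]}]
[{"travel":[0.0,0.008,0.004],"angular":[-0.03,-0.01,-0.14]},{"travel":[-0.0015,0.008,0.0045],"angular":[-0.025,-0.015,-0.14]},{"travel":[-0.002,0.0075,0.004],"angular":[-0.03,-0.015,-0.135]},{"travel":[-0.0035,0.0065,0.005],"angular":[-0.03,-0.01,-0.14]},{"travel":[-0.004,0.0065,0.0045],"angular":[-0.025,-0.015,-0.14]}]
[{"travel":[-0.005,0.0055,0.0055],"angular":[-0.03,-0.015,-0.14]}]
end err mm [-0.3  0.1  0.1] rad [0.001 0.001 0.002]
```

View pics/c18.png

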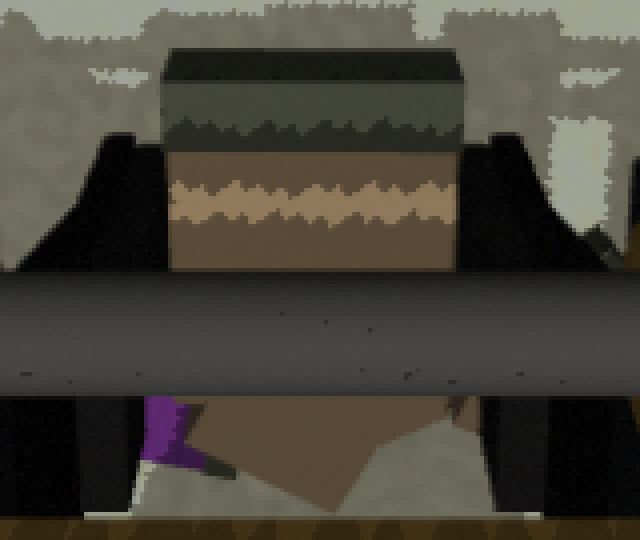

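Fragment b is held square with its edge 22 mm from the TCP. Carrying it to slot y=+0.09.

>>> servo_tool(series=[{"travel":[0.008,0.0025,0.003],"angular":[-0.03,-0.015,-0.14]},{"travel":[0.008,0.0035,0.0025],"angular":[-0.025,-0.01,-0.14]},{"travel":[0.007,0.0045,0.003],"angular":[-0.03,-0.015,-0.135]},{"travel":[0.0065,0.0055,0.0025],"angular":[-0.025,-0.015,-0.14]},{"travel":[0.006,0.006,0.003],"angular":[-0.03,-0.01,-0.14]}])

```text
time: 30.15
position: [0.4716, 0.1933, 0.1478]
tool_rot: [2.027, 2.202, 0.009]
ft_force: [0.1, -0.5, -1.0]
grip_width: 0.405
```

>>> servo_tool(series=[{"travel":[0.005,0.007,0.003],"angular":[-0.03,-0.015,-0.14]},{"travel":[0.004,0.0075,0.003],"angular":[-0.025,-0.015,-0.14]},{"travel":[0.003,0.0075,0.0035],"angular":[-0.03,-0.01,-0.135]},{"travel":[0.0015,0.008,0.0035],"angular":[-0.03,-0.015,-0.14]},{"travel":[0.001,0.008,0.0035],"angular":[-0.025,-0.015,-0.14]}])

```text
time: 30.65
position: [0.5052, 0.2186, 0.134]
tool_rot: [1.092, 2.639, 0.011]
ft_force: [0.3, 0.3, -1.2]
grip_width: 0.41
```

>>> servo_tool(series=[{"travel":[0,0.008,0.004],"angular":[-0.03,-0.01,-0.14]},{"travel":[-0.0015,0.008,0.0045],"angular":[-0.025,-0.015,-0.14]},{"travel":[-0.002,0.0075,0.004],"angular":[-0.03,-0.015,-0.135]},{"travel":[-0.0035,0.0065,0.005],"angular":[-0.03,-0.01,-0.14]},{"travel":[-0.004,0.0065,0.0045],"angular":[-0.025,-0.015,-0.14]}])

```text
time: 31.15
position: [0.5389, 0.2441, 0.1202]
tool_rot: [0.096, 2.757, 0.017]
ft_force: [0.5, 0.1, -0.5]
grip_width: 0.412
```

>>> servo_tool(series=[{"travel":[-0.007,0.0055,0.0055],"angular":[-0.03,-0.015,-0.14]},{"travel":[0,0,0],"angular":[0,0,0]},{"travel":[0,0,0],"angular":[0,0,0]},{"travel":[0,0,0],"angular":[0,0,0]}])

```text
time: 31.55
position: [0.5486, 0.2494, 0.1198]
tool_rot: [-0.092, 2.739, 0.021]
ft_force: [-0.5, -0.1, -0.7]
grip_width: 0.409
```

```bash
python3 look.py 19 wrist;python3 rk.py
```

```text
{'time': 31.55, 'position': array([0.5486, 0.2494, 0.1198]), 'tool_rot': array([-0.0924,  2.7388,  0.0209]), 'grip_width': 0.4089030726628523, 'ft_force': array([-0.4762, -0.1103, -0.7291]), 'joint_positions': array([ 0.4542,  0.2041, -1.1082,  2.0124,  0.5753,  0.7622,  0.6569])}
31.6 rack frame [0.0258 0.0903 0.0805] [-0.001 -0.002 -0.   ] F rack [-0.8  0.4 -0.8] 0.41525835621045176
```

View pics/wrist_19.png

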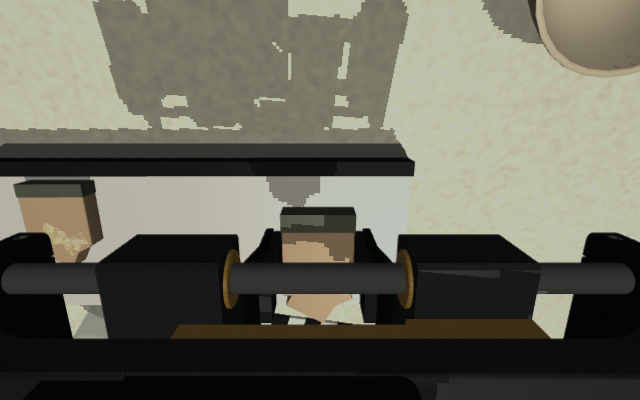

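>>> servo_tool(series=[{"travel":[0,0,0.02],"angular":[0,0,0]},{"travel":[0,0,0.02],"angular":[0,0,0]},{"travel":[0,0,0.016],"angular":[0,0,0]},{"travel":[0,0,0.006],"angular":[0,0,0]},{"travel":[0,0,0],"angular":[0,0,0]}])

```text
time: 32.1
position: [0.5731, 0.2513, 0.0628]
tool_rot: [-0.095, 2.739, 0.021]
ft_force: [0.0, -0.3, -0.8]
grip_width: 0.409
```

>>> servo_tool(series=[{"travel":[0,0,0],"angular":[0,0,0]},{"travel":[0,0,0],"angular":[0,0,0]}])

```text
time: 32.3
position: [0.5739, 0.2516, 0.0646]
tool_rot: [-0.095, 2.736, 0.021]
ft_force: [0.4, -0.2, -0.8]
grip_width: 0.41
```

```bash
python3 rk.py
```

```text
32.3 rack frame [0.0273 0.0906 0.0195] [-0.002 -0.005 -0.002] F rack [ 0.  -0.3 -0.8] 0.41017887046761
```

>>> servo_tool(series=[{"travel":[0.001,0,0.002],"angular":[0,0,0]},{"travel":[0.0005,0,0.0015],"angular":[0,0,0]},{"travel":[0,0,0.001],"angular":[0,0,0]},{"travel":[0,0,0],"angular":[0,0,0]},{"travel":[0,0,0],"angular":[0,0,0]}])

```text
time: 32.8
position: [0.574, 0.251, 0.0588]
tool_rot: [-0.095, 2.737, 0.02]
ft_force: [-0.7, -1.4, 0.5]
grip_width: 0.413
```

```bash
python3 rk.py
```

```text
32.8 rack frame [0.0251 0.09   0.0141] [-0.001 -0.003 -0.001] F rack [-0.5 -1.3  0.8] 0.4134588514156506
```

>>> servo_tool(series=[{"travel":[0,0,0.001],"angular":[0,0,0]},{"travel":[0,0,0],"angular":[0,0,0]},{"travel":[0,0,0],"angular":[0,0,0]}])

```text
time: 33.1
position: [0.5741, 0.251, 0.0587]
tool_rot: [-0.095, 2.737, 0.018]
ft_force: [-8.5, -4.2, 11.4]
grip_width: 0.414
```

>>> servo_tool(series=[{"travel":[0,0,0],"angular":[0,0,0]},{"travel":[0,0,0],"angular":[0,0,0]},{"travel":[0,0,0],"angular":[0,0,0]},{"travel":[0,0,-0.02],"angular":[0,0,0]},{"travel":[0,0,-0.03],"angular":[0,0,0]}], claw=0.056)

```text
time: 33.6
position: [0.5539, 0.2492, 0.1025]
tool_rot: [-0.095, 2.741, 0.021]
ft_force: [0.4, 0.2, 1.3]
grip_width: 0.64
```

>>> servo_tool(series=[{"travel":[0,0,-0.04],"angular":[0,0,0]},{"travel":[0,0,-0.04],"angular":[0,0,0]},{"travel":[0,0,0],"angular":[0,0,0]},{"travel":[0,0,0],"angular":[0,0,0]},{"travel":[0,0,0],"angular":[0,0,0]}])

```text
time: 34.1
position: [0.5241, 0.2464, 0.175]
tool_rot: [-0.094, 2.739, 0.02]
ft_force: [-0.1, 0.3, -0.4]
grip_width: 0.641
```

```bash
python3 look.py 20 wrist top; python3 rk.py
python3 - <<'E'
from h import *
import pickle
im=cv2.imread('pics/top_20.png')
cv2.imwrite('pics/c20.png',cv2.resize(im[160:320,190:350],None,fx=4,fy=4,interpolation=cv2.INTER_CUBIC))
E
```

```text
{'time': 34.1, 'position': array([0.5241, 0.2464, 0.175 ]), 'tool_rot': array([-0.094 ,  2.7388,  0.0197]), 'grip_width': 0.641127683818891, 'ft_force': array([-0.1113,  0.2731, -0.4245]), 'joint_positions': array([ 0.6423, -0.0044, -1.2274,  2.0007,  0.2646,  0.8066,  0.9023])}
34.2 rack frame [0.0235 0.0895 0.1403] [-0.003  0.    -0.001] F rack [-0.3  0.3 -0. ] 0.647689404764392
```

View pics/wrist_20.png

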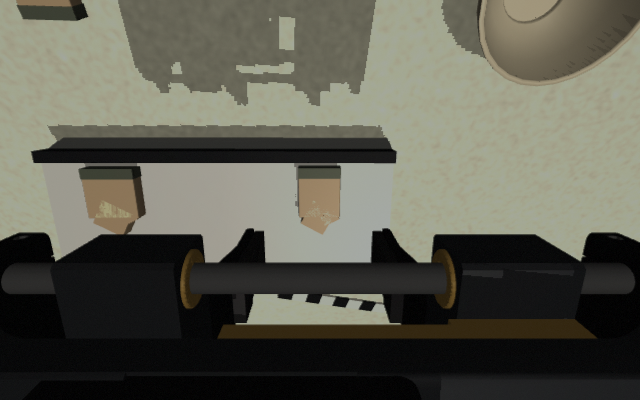

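View pics/c20.png

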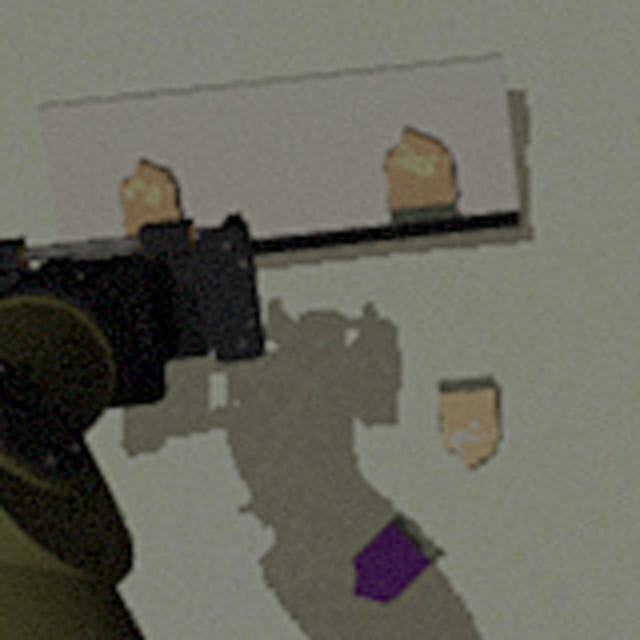

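Fragments b (at wrist (319,195)) and c (at (110,195)) both sit against the ledge. Fragment a is unmoved. I'll go there in two stages so the wrist turns the right way round.

Run:
```python
from h import *
from bench import ctrl
s=ctrl.get_state()
x,y=graspxy([.4319,.0464],-3.098,-.008);print(x,y)
p,r=plan(s['position'],s['tool_rot'],[.48,.15,.17],down(1.6),maxw=.149)
p,r=plan(p,r,[x,y,.12],down(.044),maxw=.149)
```

```text
0.43989239992587376 0.04674863078592288
[{"travel":[0.004,-0.008,-0.0015],"angular":[0.025,0.025,0.13]},{"travel":[0.003,-0.008,-0.001],"angular":[0.03,0.025,0.135]},{"travel":[0.002,-0.009,-0.0005],"angular":[0.025,0.025,0.13]},{"travel":[0.0005,-0.0085,-0.0005],"angular":[0.03,0.025,0.135]},{"travel":[-0.0005,-0.009,0.0],"angular":[0.025,0.03,0.13]}]
[{"travel":[-0.0015,-0.0085,0.0],"angular":[0.025,0.025,0.135]},{"travel":[-0.003,-0.0085,0.0],"angular":[0.03,0.025,0.13]},{"travel":[-0.0035,-0.008,0.0005],"angular":[0.025,0.025,0.135]},{"travel":[-0.005,-0.0075,0.0],"angular":[0.025,0.025,0.13]},{"travel":[-0.006,-0.0065,0.0005],"angular":[0.03,0.025,0.135]}]
[{"travel":[-0.0065,-0.006,0.0005],"angular":[0.025,0.025,0.13]},{"travel":[-0.0075,-0.005,0.0005],"angular":[0.03,0.025,0.13]}]
end err mm [ 0.1  0.  -0.1] rad [-0.002  0.002  0.002]
[{"travel":[-0.0095,-0.004,0.0045],"angular":[0.0,0.0,0.14]},{"travel":[-0.0095,-0.0025,0.0045],"angular":[0.0,0.0,0.145]},{"travel":[-0.01,-0.001,0.0045],"angular":[0.0,0.0,0.14]},{"travel":[-0.01,0.0,0.005],"angular":[0.0,0.0,0.14]},{"travel":[-0.01,0.0015,0.0045],"angular":[0.0,0.0,0.145]}]
[{"travel":[-0.0095,0.003,0.0045],"angular":[0.0,0.0,0.14]},{"travel":[-0.009,0.0045,0.0045],"angular":[0.0,0.0,0.14]},{"travel":[-0.0085,0.0055,0.0045],"angular":[0.0,0.0,0.145]},{"travel":[-0.0075,0.007,0.0045],"angular":[0.0,0.0,0.14]},{"travel":[-0.0065,0.0075,0.0045],"angular":[0.0,0.0,0.14]}]
[{"travel":[-0.005,0.0085,0.005],"angular":[0.0,0.0,0.145]}]
end err mm [-0.1 -0.1  0.2] rad [ 0.001  0.002 -0.002]
```

>>> servo_tool(series=[{"travel":[0.004,-0.008,-0.0015],"angular":[0.025,0.025,0.13]},{"travel":[0.003,-0.008,-0.001],"angular":[0.03,0.025,0.135]},{"travel":[0.002,-0.009,-0.0005],"angular":[0.025,0.025,0.13]},{"travel":[0.0005,-0.0085,-0.0005],"angular":[0.03,0.025,0.135]},{"travel":[-0.0005,-0.009,0],"angular":[0.025,0.03,0.13]}])

```text
time: 34.7
position: [0.5052, 0.2074, 0.1723]
tool_rot: [0.874, 2.76, 0.017]
ft_force: [0.4, 0.1, -0.1]
grip_width: 0.645
```

>>> servo_tool(series=[{"travel":[-0.0015,-0.0085,0],"angular":[0.025,0.025,0.135]},{"travel":[-0.003,-0.0085,0],"angular":[0.03,0.025,0.13]},{"travel":[-0.0035,-0.008,0.0005],"angular":[0.025,0.025,0.135]},{"travel":[-0.005,-0.0075,0],"angular":[0.025,0.025,0.13]},{"travel":[-0.006,-0.0065,0.0005],"angular":[0.03,0.025,0.135]}])

```text
time: 35.2
position: [0.4873, 0.1667, 0.1708]
tool_rot: [1.837, 2.459, 0.004]
ft_force: [0.1, 0.0, 0.2]
grip_width: 0.642
```

>>> servo_tool(series=[{"travel":[-0.0065,-0.006,0.0005],"angular":[0.025,0.025,0.13]},{"travel":[-0.0075,-0.005,0.0005],"angular":[0.03,0.025,0.13]},{"travel":[-0.0095,-0.004,0.0045],"angular":[0,0,0.14]},{"travel":[-0.0095,-0.0025,0.0045],"angular":[0,0,0.145]},{"travel":[-0.01,-0.001,0.0045],"angular":[0,0,0.14]}])

```text
time: 35.7
position: [0.4691, 0.122, 0.1563]
tool_rot: [-2.617, -1.737, 0.003]
ft_force: [-0.2, -0.1, 0.1]
grip_width: 0.644
```

>>> servo_tool(series=[{"travel":[-0.01,0,0.005],"angular":[0,0,0.14]},{"travel":[-0.01,0.0015,0.0045],"angular":[0,0,0.145]},{"travel":[-0.0095,0.003,0.0045],"angular":[0,0,0.14]},{"travel":[-0.009,0.0045,0.0045],"angular":[0,0,0.14]},{"travel":[-0.0085,0.0055,0.0045],"angular":[0,0,0.145]}])

```text
time: 36.2
position: [0.4504, 0.0753, 0.1335]
tool_rot: [3.058, 0.72, -0.003]
ft_force: [0.6, -0.1, -0.4]
grip_width: 0.644
```

>>> servo_tool(series=[{"travel":[-0.0075,0.007,0.0045],"angular":[0,0,0.14]},{"travel":[-0.0065,0.0075,0.0045],"angular":[0,0,0.14]},{"travel":[-0.005,0.0085,0.005],"angular":[0,0,0.145]},{"travel":[0,0,0],"angular":[0,0,0]},{"travel":[0,0,0],"angular":[0,0,0]}])

```text
time: 36.7
position: [0.4404, 0.0478, 0.1205]
tool_rot: [3.14, 0.072, -0.0]
ft_force: [0.5, 0.0, 0.4]
grip_width: 0.642
```

```bash
python3 look.py 21 wrist
```

```text
{'time': 36.7, 'position': array([0.4404, 0.0478, 0.1205]), 'tool_rot': array([ 3.1399e+00,  7.2000e-02, -5.0000e-04]), 'grip_width': 0.6418917854497349, 'ft_force': array([0.5095, 0.0349, 0.4327]), 'joint_positions': array([ 7.2150e-01,  1.9000e-03, -8.7810e-01,  2.0543e+00,  2.6000e-03,
        1.0865e+00, -1.6829e+00])}
```

View pics/wrist_21.png

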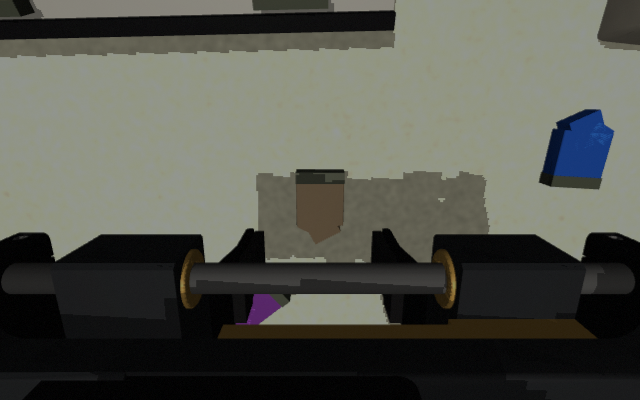

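Fragment a at (320,200) is square and centred. I'll go down and grasp.

>>> servo_tool(series=[{"travel":[0,0,0.035],"angular":[0,0,0]},{"travel":[0,0,0.035],"angular":[0,0,0]},{"travel":[0,0,0.025],"angular":[0,0,0]},{"travel":[0,0,0.0115],"angular":[0,0,0]},{"travel":[0,0,0],"angular":[0,0,0]}])

```text
time: 37.25
position: [0.44, 0.0477, 0.0139]
tool_rot: [3.14, 0.07, -0.002]
ft_force: [-0.3, -0.2, 0.4]
grip_width: 0.644
```

>>> servo_tool(series=[{"travel":[0,0,0],"angular":[0,0,0]},{"travel":[0,0,0],"angular":[0,0,0]},{"travel":[0,0,0],"angular":[0,0,0]}])

```text
time: 37.55
position: [0.4421, 0.0468, 0.0162]
tool_rot: [3.137, 0.066, 0.007]
ft_force: [-0.4, 0.3, 0.3]
grip_width: 0.643
```

>>> servo_tool(series=[{"travel":[0,0,0],"angular":[0,0,0]},{"travel":[0,0,0],"angular":[0,0,0]},{"travel":[0,0,0],"angular":[0,0,0]},{"travel":[0,0,0],"angular":[0,0,0]}], claw=0.0, squeeze=20)

```text
time: 37.95
position: [0.4411, 0.0467, 0.0152]
tool_rot: [3.138, 0.066, 0.004]
ft_force: [0.2, -0.3, 2.5]
grip_width: 0.431
```

>>> servo_tool(series=[{"travel":[0,0,-0.03],"angular":[0,0,0]},{"travel":[0,0,-0.045],"angular":[0,0,0]},{"travel":[0,0,-0.045],"angular":[0,0,0]},{"travel":[0,0,-0.03],"angular":[0,0,0]},{"travel":[0,0,0],"angular":[0,0,0]}])

```text
time: 38.45
position: [0.4437, 0.0474, 0.1691]
tool_rot: [3.136, 0.065, 0.016]
ft_force: [-1.5, -0.9, -0.2]
grip_width: 0.431
```

```bash
python3 look.py 22 wrist side top
python3 - <<'E'
from h import *
import pickle
im=cv2.imread('pics/wrist_22.png')
cv2.imwrite('pics/c22.png',cv2.resize(im[195:330,240:400],None,fx=4,fy=4,interpolation=cv2.INTER_NEAREST))
from bench import ctrl
s=ctrl.get_state();print(s['position'],s['tool_rot'])
t0,Rt=rackpose(.024,0,.08)
p,r=plan(s['position'],s['tool_rot'],[.48,.09,.16],down(1.6),maxw=.149)
p,r=plan(p,r,t0,Rt,maxw=.149)
E
```

```text
{'time': 38.45, 'position': array([0.4437, 0.0474, 0.1691]), 'tool_rot': array([3.1358, 0.0653, 0.0161]), 'grip_width': 0.43113395113767583, 'ft_force': array([-1.5401, -0.859 , -0.2007]), 'joint_positions': array([ 0.7726, -0.0743, -0.8956,  1.9969, -0.0561,  1.182 , -1.63  ])}
[0.43987803 0.04701682 0.16405588] [3.13797359e+00 6.56013552e-02 8.20010103e-04]
[{"travel":[0.004,-0.004,0.0005],"angular":[0.0,0.0,-0.14]},{"travel":[0.004,-0.003,0.0],"angular":[0.0,0.0,-0.145]},{"travel":[0.005,-0.0025,0.0005],"angular":[0.0,0.0,-0.14]},{"travel":[0.005,-0.002,0.0005],"angular":[0.0,0.0,-0.14]},{"travel":[0.005,-0.001,0.0005],"angular":[0.0,0.0,-0.145]}]
[{"travel":[0.0055,-0.0005,0.0],"angular":[0.0,0.0,-0.14]},{"travel":[0.005,0.0005,0.0005],"angular":[0.0,0.0,-0.14]},{"travel":[0.0055,0.001,0.0005],"angular":[0.0,0.0,-0.145]},{"travel":[0.005,0.002,0.0],"angular":[0.0,0.0,-0.14]},{"travel":[0.0045,0.0025,0.0005],"angular":[0.0,0.005,-0.14]}]
[{"travel":[0.0045,0.003,0.0005],"angular":[0.0,0.0,-0.145]}]
end err mm [ 0.2 -0.1  0. ] rad [ 0.002 -0.002  0.002]
[{"travel":[0.0055,0.0065,0.0035],"angular":[-0.025,-0.025,-0.13]},{"travel":[0.005,0.0065,0.0035],"angular":[-0.03,-0.025,-0.135]},{"travel":[0.004,0.0075,0.0035],"angular":[-0.025,-0.025,-0.13]},{"travel":[0.003,0.008,0.0035],"angular":[-0.025,-0.03,-0.135]},{"travel":[0.002,0.008,0.004],"angular":[-0.025,-0.025,-0.13]}]
[{"travel":[0.001,0.008,0.004],"angular":[-0.03,-0.025,-0.13]},{"travel":[0.0005,0.008,0.004],"angular":[-0.025,-0.025,-0.135]},{"travel":[-0.001,0.008,0.0045],"angular":[-0.025,-0.025,-0.13]},{"travel":[-0.0015,0.0075,0.0045],"angular":[-0.03,-0.03,-0.135]},{"travel":[-0.003,0.007,0.005],"angular":[-0.025,-0.025,-0.13]}]
[{"travel":[-0.003,0.007,0.005],"angular":[-0.025,-0.025,-0.13]},{"travel":[-0.004,0.006,0.0055],"angular":[-0.03,-0.025,-0.135]}]
end err mm [ 0.1 -0.1 -0. ] rad [ 0.001 -0.     0.001]
```

View pics/c22.png

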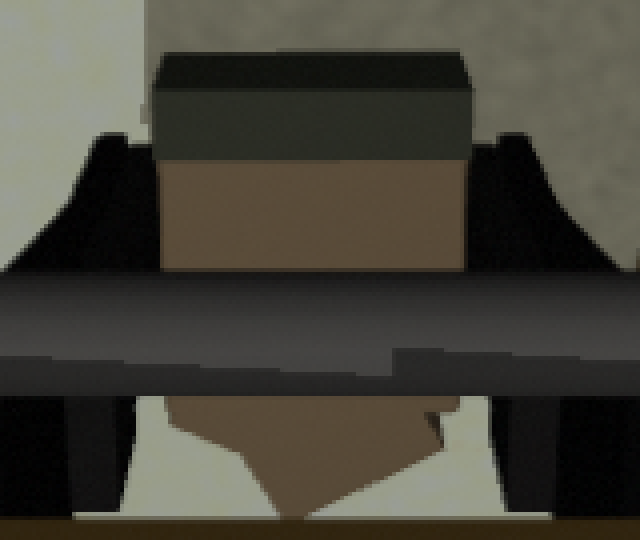

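The grip width of 37.5 mm says this one is d (38 mm wide, 15 thick), so the absent one is a. It is held square with its edge about 21 mm from the TCP. Carrying it to the middle slot.

>>> servo_tool(series=[{"travel":[0.004,-0.004,0.0005],"angular":[0,0,-0.14]},{"travel":[0.004,-0.003,0],"angular":[0,0,-0.145]},{"travel":[0.005,-0.0025,0.0005],"angular":[0,0,-0.14]},{"travel":[0.005,-0.002,0.0005],"angular":[0,0,-0.14]},{"travel":[0.005,-0.001,0.0005],"angular":[0,0,-0.145]}])

```text
time: 39.1
position: [0.4576, 0.067, 0.1609]
tool_rot: [2.918, 1.163, -0.004]
ft_force: [0.0, 0.1, 0.2]
grip_width: 0.431
```

>>> servo_tool(series=[{"travel":[0.0055,-0.0005,0],"angular":[0,0,-0.14]},{"travel":[0.005,0.0005,0.0005],"angular":[0,0,-0.14]},{"travel":[0.0055,0.001,0.0005],"angular":[0,0,-0.145]},{"travel":[0.005,0.002,0],"angular":[0,0,-0.14]},{"travel":[0.0045,0.0025,0.0005],"angular":[0,0,-0.14]}])

```text
time: 39.6
position: [0.4758, 0.0864, 0.1594]
tool_rot: [-2.338, -2.099, 0.004]
ft_force: [-0.7, -0.6, -0.7]
grip_width: 0.435
```

>>> servo_tool(series=[{"travel":[0.0045,0.003,0.0005],"angular":[0,0,-0.145]},{"travel":[0.0055,0.0065,0.0035],"angular":[-0.025,-0.025,-0.13]},{"travel":[0.005,0.0065,0.0035],"angular":[-0.03,-0.025,-0.135]},{"travel":[0.004,0.0075,0.0035],"angular":[-0.025,-0.025,-0.13]},{"travel":[0.003,0.008,0.0035],"angular":[-0.025,-0.03,-0.135]}])

```text
time: 40.1
position: [0.504, 0.1139, 0.145]
tool_rot: [1.438, 2.625, 0.0]
ft_force: [-0.2, -1.0, 0.1]
grip_width: 0.431
```

>>> servo_tool(series=[{"travel":[0.002,0.008,0.004],"angular":[-0.025,-0.025,-0.13]},{"travel":[0.001,0.008,0.004],"angular":[-0.03,-0.025,-0.13]},{"travel":[0.0005,0.008,0.004],"angular":[-0.025,-0.025,-0.135]},{"travel":[-0.001,0.008,0.0045],"angular":[-0.025,-0.025,-0.13]},{"travel":[-0.0015,0.0075,0.0045],"angular":[-0.03,-0.03,-0.135]}])

```text
time: 40.6
position: [0.5343, 0.1429, 0.1277]
tool_rot: [0.467, 2.787, 0.012]
ft_force: [-0.7, 0.0, -0.7]
grip_width: 0.436
```

>>> servo_tool(series=[{"travel":[-0.003,0.007,0.005],"angular":[-0.025,-0.025,-0.13]},{"travel":[-0.003,0.007,0.005],"angular":[-0.025,-0.025,-0.13]},{"travel":[-0.004,0.006,0.0055],"angular":[-0.03,-0.025,-0.135]},{"travel":[0,0,0],"angular":[0,0,0]},{"travel":[0,0,0],"angular":[0,0,0]}])

```text
time: 41.1
position: [0.5529, 0.1592, 0.1183]
tool_rot: [-0.091, 2.743, 0.015]
ft_force: [0.0, 0.9, -0.9]
grip_width: 0.437
```

```bash
python3 look.py 23 wrist;python3 rk.py
```

```text
{'time': 41.1, 'position': array([0.5529, 0.1592, 0.1183]), 'tool_rot': array([-0.0908,  2.7434,  0.0152]), 'grip_width': 0.4367255162769129, 'ft_force': array([ 0.0418,  0.9227, -0.9301]), 'joint_positions': array([ 0.717 ,  0.0845, -1.1412,  2.084 ,  0.3392,  0.6724,  0.9993])}
41.15 rack frame [ 0.0238 -0.0001  0.0799] [0.003 0.002 0.   ] F rack [-0.6 -0.6 -0.4] 0.4351125108445887
```

View pics/wrist_23.png

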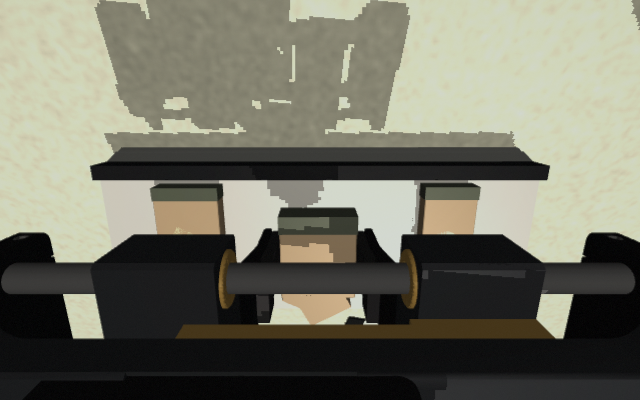

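Fragment d is centred between the other two. Lowering it.

>>> servo_tool(series=[{"travel":[0,0,0.02],"angular":[0,0,0]},{"travel":[0,0,0.02],"angular":[0,0,0]},{"travel":[0,0,0.014],"angular":[0,0,0]},{"travel":[0,0,0.006],"angular":[0,0,0]},{"travel":[0,0,0],"angular":[0,0,0]}])

```text
time: 41.65
position: [0.577, 0.1612, 0.0637]
tool_rot: [-0.094, 2.742, 0.015]
ft_force: [-0.5, -0.1, -0.0]
grip_width: 0.439
```

>>> servo_tool(series=[{"travel":[0,0,0],"angular":[0,0,0]},{"travel":[0,0,0],"angular":[0,0,0]},{"travel":[0,0,0],"angular":[0,0,0]}])

```text
time: 41.95
position: [0.5778, 0.1608, 0.0654]
tool_rot: [-0.095, 2.738, 0.014]
ft_force: [-0.1, 0.5, 0.4]
grip_width: 0.432
```

```bash
python3 rk.py
```

```text
41.95 rack frame [ 0.0256 -0.0002  0.0211] [ 0.003 -0.002 -0.002] F rack [0.1 0.5 0.4] 0.43157709671054767
```

>>> servo_tool(series=[{"travel":[0.001,0,0.002],"angular":[0,0,0]},{"travel":[0,0,0.002],"angular":[0,0,0]},{"travel":[0,0,0.001],"angular":[0,0,0]},{"travel":[0,0,0],"angular":[0,0,0]},{"travel":[0,0,0],"angular":[0,0,0]}])

```text
time: 42.45
position: [0.5785, 0.1607, 0.0595]
tool_rot: [-0.095, 2.74, 0.014]
ft_force: [-1.3, -1.8, 0.7]
grip_width: 0.434
```

```bash
python3 rk.py
```

```text
42.45 rack frame [ 0.0239 -0.0003  0.0154] [ 0.003  0.    -0.003] F rack [-1.  -1.7  1.2] 0.43399993140126397
```

>>> servo_tool(series=[{"travel":[0,0,0.0005],"angular":[0,0,0]},{"travel":[0,0,0],"angular":[0,0,0]},{"travel":[0,0,0],"angular":[0,0,0]}])

```text
time: 42.75
position: [0.5785, 0.1608, 0.0594]
tool_rot: [-0.095, 2.74, 0.012]
ft_force: [-5.6, -2.9, 9.1]
grip_width: 0.434
```

>>> servo_tool(series=[{"travel":[0,0,0],"angular":[0,0,0]},{"travel":[0,0,0],"angular":[0,0,0]},{"travel":[0,0,0],"angular":[0,0,0]},{"travel":[0,0,-0.02],"angular":[0,0,0]},{"travel":[0,0,-0.03],"angular":[0,0,0]}], claw=0.056)

```text
time: 43.25
position: [0.5581, 0.1599, 0.104]
tool_rot: [-0.095, 2.743, 0.017]
ft_force: [0.1, -0.6, 1.9]
grip_width: 0.637
```

>>> servo_tool(series=[{"travel":[0,0,-0.045],"angular":[0,0,0]},{"travel":[0,0,-0.045],"angular":[0,0,0]},{"travel":[0,0,-0.045],"angular":[0,0,0]},{"travel":[0,0,0],"angular":[0,0,0]},{"travel":[0,0,0],"angular":[0,0,0]}])

```text
time: 43.75
position: [0.519, 0.1513, 0.2044]
tool_rot: [-0.086, 2.741, -0.002]
ft_force: [-0.2, 0.1, -0.3]
grip_width: 0.643
```

>>> servo_tool(series=[{"travel":[0,-0.04,-0.02],"angular":[0,0,0]},{"travel":[0,-0.045,-0.02],"angular":[0,0,0]},{"travel":[0,-0.045,0],"angular":[0,0,0]},{"travel":[0,0,0],"angular":[0,0,0]},{"travel":[0,0,0],"angular":[0,0,0]}])

```text
time: 44.25
position: [0.5103, 0.0235, 0.2369]
tool_rot: [-0.084, 2.75, 0.007]
ft_force: [0.1, 0.4, -0.3]
grip_width: 0.643
```

```bash
python3 look.py 24 wrist side top
python3 - <<'E'
from h import *
im=cv2.imread('pics/top_24.png')
cv2.imwrite('pics/c24.png',cv2.resize(im[110:310,140:440],None,fx=2.6,fy=2.6,interpolation=cv2.INTER_CUBIC))
E
```

```text
{'time': 44.25, 'position': array([0.5103, 0.0235, 0.2369]), 'tool_rot': array([-0.0838,  2.7504,  0.0065]), 'grip_width': 0.6429867309163247, 'ft_force': array([ 0.1135,  0.3753, -0.3368]), 'joint_positions': array([ 0.5323, -0.283 , -0.5397,  2.0791, -0.1927,  0.9218,  1.7004])}
```

View pics/wrist_24.png

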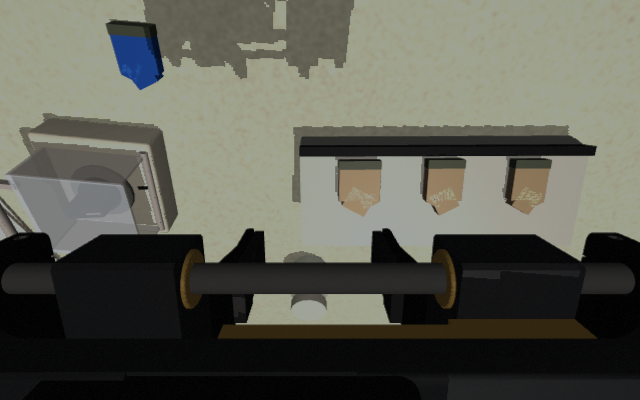

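View pics/c24.png

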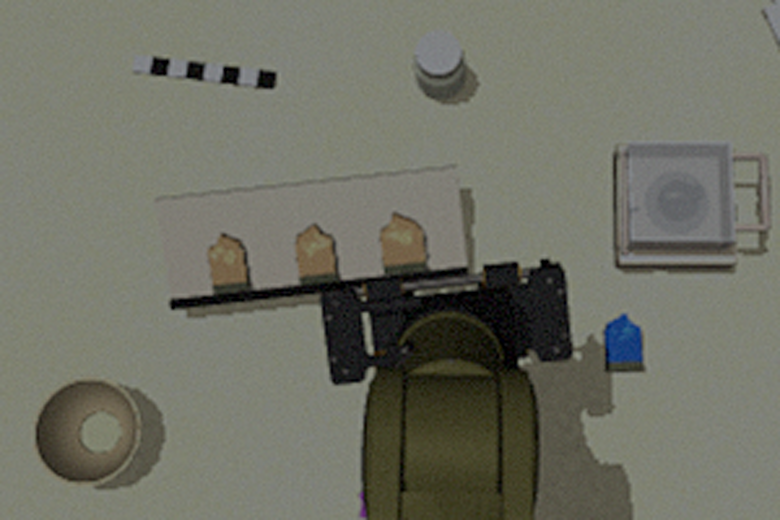

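View pics/side_24.png

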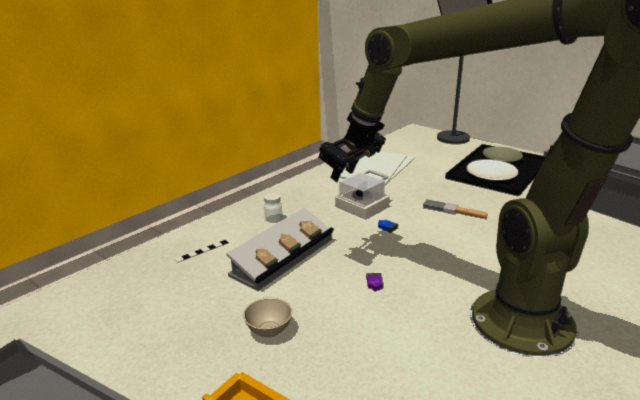

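All three lie on the face and the guard is shut. I'll check the numbers, then look straight down on the dimmer.

Run:
```python
from h import *
import pickle
im=cv2.imread('pics/wrist_24.png');c=pickle.load(open('wrist_24.pkl','rb'))
hsv=cv2.cvtColor(im,cv2.COLOR_BGR2HSV);tan=cv2.inRange(hsv,(8,60,80),(26,200,255));tan[:155]=0;tan[225:]=0;tan[:,:300]=0
tan=cv2.morphologyEx(tan,cv2.MORPH_CLOSE,np.ones((5,5),np.uint8))
o,_=ray(c,[(0,0)])
def onface(px,h):
    o,d=ray(c,px);n=RR.apply([0,0,1]);t=((RO-o)@n+h)/(d@n);return RR.inv().apply(o+d*t[:,None]-RO)
for k in cv2.findContours(tan,cv2.RETR_EXTERNAL,cv2.CHAIN_APPROX_NONE)[0]:
    if cv2.contourArea(k)<300:continue
    P=onface(k[:,0],.014)*1e3
    x0=P[:,0].min();side=P[(P[:,0]<x0+30)]
    # inner band line angle
    e=P[P[:,0]<x0+2.5];m=np.polyfit(e[:,1],e[:,0],1)[0]
    print('px',k[:,0].mean(0).round(),'tan starts x',x0.round(1),'edge~',(x0-9.5).round(1),'y',side[:,1].min().round(1),side[:,1].max().round(1),'slope',m.round(3))
from bench import ctrl
s=ctrl.get_state()
p,r=plan(s['position'],s['tool_rot'],[.57,-.22,.30],down(1.684),maxw=.149)
```

```text
px [359. 188.] tan starts x 12.6 edge~ 3.1 y -111.4 -68.2 slope -0.025
px [529. 187.] tan starts x 11.9 edge~ 2.4 y 71.8 107.1 slope 0.002
px [444. 187.] tan starts x 11.7 edge~ 2.2 y -18.5 18.9 slope -0.027
[{"travel":[-0.006,-0.0225,-0.0035],"angular":[0.025,0.03,0.135]},{"travel":[-0.0085,-0.022,-0.003],"angular":[0.03,0.03,0.14]},{"travel":[-0.0115,-0.0205,-0.003],"angular":[0.025,0.025,0.135]},{"travel":[-0.014,-0.0185,-0.0025],"angular":[0.025,0.03,0.135]},{"travel":[-0.0165,-0.0165,-0.0025],"angular":[0.025,0.03,0.135]}]
[{"travel":[-0.0185,-0.0145,-0.003],"angular":[0.03,0.03,0.14]},{"travel":[-0.02,-0.012,-0.003],"angular":[0.025,0.03,0.135]},{"travel":[-0.0215,-0.009,-0.0035],"angular":[0.025,0.03,0.135]},{"travel":[-0.0225,-0.0065,-0.0035],"angular":[0.03,0.025,0.14]},{"travel":[-0.023,-0.003,-0.0045],"angular":[0.025,0.03,0.135]}]
[{"travel":[-0.023,0.0,-0.0045],"angular":[0.025,0.03,0.135]}]
end err mm [-0.  -0.   0.2] rad [0.001 0.    0.001]
```

Edges lie about 2–3 mm from the ledge and the yaw error is under 0.03 rad. Now over the dimmer.

>>> servo_tool(series=[{"travel":[-0.006,-0.0225,-0.0035],"angular":[0.025,0.03,0.135]},{"travel":[-0.0085,-0.022,-0.003],"angular":[0.03,0.03,0.14]},{"travel":[-0.0115,-0.0205,-0.003],"angular":[0.025,0.025,0.135]},{"travel":[-0.014,-0.0185,-0.0025],"angular":[0.025,0.03,0.135]},{"travel":[-0.0165,-0.0165,-0.0025],"angular":[0.025,0.03,0.135]}])

```text
time: 44.9
position: [0.5383, -0.0873, 0.2679]
tool_rot: [0.914, 2.762, 0.006]
ft_force: [-0.9, 0.1, 0.1]
grip_width: 0.641
```

>>> servo_tool(series=[{"travel":[-0.0185,-0.0145,-0.003],"angular":[0.03,0.03,0.14]},{"travel":[-0.02,-0.012,-0.003],"angular":[0.025,0.03,0.135]},{"travel":[-0.0215,-0.009,-0.0035],"angular":[0.025,0.03,0.135]},{"travel":[-0.0225,-0.0065,-0.0035],"angular":[0.03,0.025,0.14]},{"travel":[-0.023,-0.003,-0.0045],"angular":[0.025,0.03,0.135]}])

```text
time: 45.4
position: [0.565, -0.1987, 0.2962]
tool_rot: [1.911, 2.443, 0.002]
ft_force: [0.8, 1.1, 0.2]
grip_width: 0.647
```

>>> servo_tool(series=[{"travel":[-0.023,0,-0.0045],"angular":[0.025,0.03,0.135]},{"travel":[-0.04,0,0],"angular":[0,0,0]},{"travel":[0,0,0],"angular":[0,0,0]},{"travel":[0,0,0],"angular":[0,0,0]},{"travel":[0,0,0],"angular":[0,0,0]}])

```text
time: 45.9
position: [0.5746, -0.2594, 0.3015]
tool_rot: [2.09, 2.343, 0.005]
ft_force: [0.1, 0.1, 0.5]
grip_width: 0.644
```

```bash
python3 look.py 25 wrist top side
python3 - <<'E'
from h import *
from bench import ctrl
im=cv2.imread('pics/top_25.png');a=cv2.imread('pics/top0.png')
cv2.imwrite('pics/c25.png',np.vstack([cv2.resize(x[110:310,140:490],None,fx=2.2,fy=1.4) for x in (a,im)]))
E
```

```text
{'time': 45.9, 'position': array([ 0.5746, -0.2594,  0.3015]), 'tool_rot': array([2.09  , 2.3425, 0.0054]), 'grip_width': 0.6443179863370261, 'ft_force': array([0.0888, 0.111 , 0.4794]), 'joint_positions': array([ 0.7721,  0.2913, -0.4937,  1.3855,  0.1347,  1.4952,  0.4002])}
```

View pics/wrist_25.png

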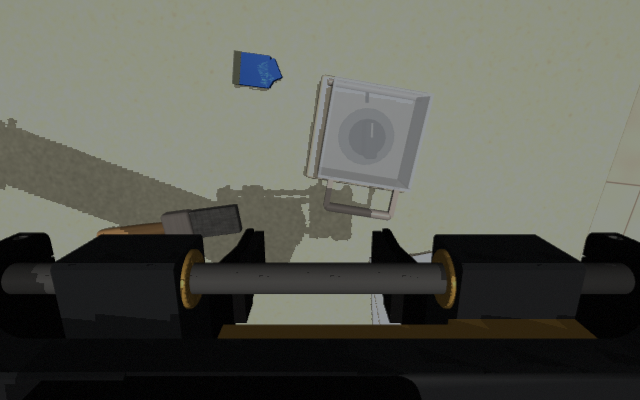

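View pics/c25.png

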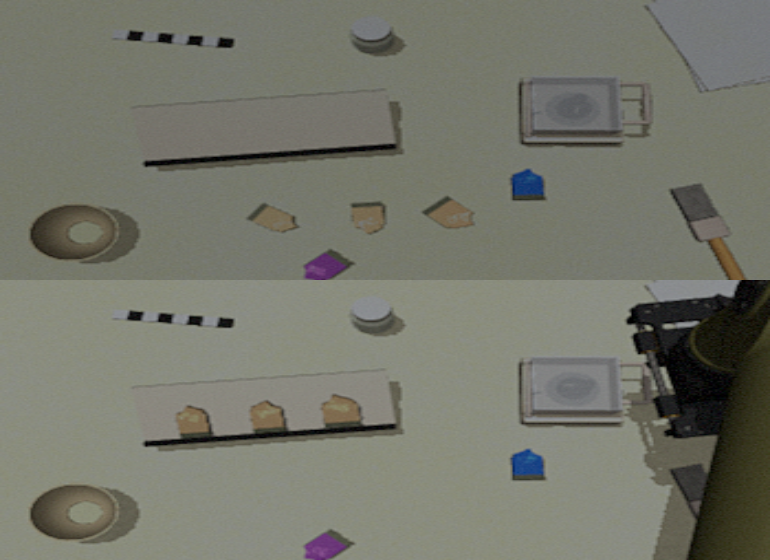

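The dial pointer at (372,130) points at the mark at (368,97), and the guard's outline matches the starting image. The bowl, brush and jar haven't moved, and the gripper is clear of everything. Handing in.

Run:
```python
from bench import ctrl
print(ctrl.get_state()['time']); print(ctrl.close_job())
```

```text
46.05
the job is handed in; nothing more can be done
None
```

I laid the three fragments that were present on the rack, set the dial to the mark and shut the guard. The job was handed in at 46 s; handing in gives no verdict.

- **Light:** I swung the guard open and let go, and it fell to its stop. I pushed the dial most of the way, then squared it with the jaws. The pointer lined up with the black mark, both before I shut the guard and in the last view through it. The shut guard's outline matches the starting image.
- **Fragments:** Fragments c, b and d are on the rack at about −90, +90 and 0 mm along the ledge. The last wrist view put their glazed edges about 2–3 mm from the ledge, with yaw errors up to 0.03 rad. I could not measure the tilt directly. Each fragment was lowered until it touched the face at the expected height, and all three look flat in the pictures.
- **Surprises:** Fragment c was knocked aside early on, so I located it again before picking it up. I first took the middle fragment for a, but its grip width of 37.5 mm showed it to be d. So a is the absent one.
- **Bystanders:** The bowl and jar look unmoved in the last top view. The brush was partly hidden by the arm there; the parts I could see looked in place, but I did not measure it.

No check failed.

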